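# Put the washed ware away at the drying station

### The arm

A 6-joint arm with a two-finger parallel gripper is mounted at the origin on the work surface; the furniture and walls round the work are solid. World frame = base frame: x ahead of the robot, y to its left, z up, the work surface at z = 0. Lengths are in m, angles in degrees, forces in N, time in s.
With the tool pointing down it reaches from about 0.3 to 0.75 m from the base axis. Payload 8.5 kg.
Tool frame: the origin (TCP) lies at the very end of the fingers, on their centre line; the grasp point (between the pads) lies 19 mm behind it; z points along the fingers, y is the line along which they close (so a half turn about z gives the same grasp; the last joint's range is limited). The gripper opens to 85 mm and grips with 20 to 120 N. Pads are 22 mm wide; open, the fingers measure 114 mm over their backs; the gripper's body (76 mm by 85 mm) begins 54 mm behind the grasp point. The pads swing forward as they close: fully open they stand 13 mm farther back than shut.
Start: joints at [-12.336, 21.807, 74.336, -0, 83.858, -12.336], TCP at [0.55, 0, 0.231] pointing down, gripper open.
Joint ranges: [-178.18, 178.18], [-50.72, 133.34], [12.68, 142.11], [-81.47, 261.47], [9.98, 163.14], [-165.26, 165.26]. Speed limits (degrees/s): [136.94, 136.94, 180, 180, 180, 180].

### API

Orientations are given as a 3x3 rotation matrix whose columns are the frame's x, y, z axes.
In Python, from rig import env, imaging gives the robot as it stands. The module is installed in compiled form; this text tells all that it offers.
- The arm moves only by the tool arm_command, never from a script. Its arguments are lists of equal length, an entry for each row: "turn": the turn, a rotation vector about the tool's x, y, z in units of 5 degrees (1.0 is 5 degrees), a list of three; "xyz": the shift along the tool's x, y, z in units of 50 mm (1.0 is 50 mm), a list of three; "claw": the finger opening in mm, from 0 to 85.4. A call has 1 to 12 rows; each row shifts and turns the commanded pose from where the row before left it, along the tool's axes as they then stand; what a row does not reach is not made up. A row lasts 1/10 s, in which the tool goes at most 50 mm and 8.59 degrees, less where a joint would pass 70% of its speed; a pose out of reach is approached as far as the arm can. A call is refused whole if a number of a shift passes 1 or a number of a turn 1, either way. A call with a gripper value outside its range is refused whole. The fingers move at their own pace and stop on an object; "squeeze" is the grip in N (left out, the last holds). Time passes only in rows, so rows that do not move let the fingers close. It gives the time, the measured TCP pose, the force, the opening and the grip force at its end, in the units of the state.
- env.observe(): the state, without advancing time (a new reading comes with each control period).
- imaging.get_image(name): name is "scene" or "top"; returns (picture, depth): 384x512x3 uint8, blue, green, red; 384x512 float32, m along the optical axis (not along the pixel's ray), 0 where there is no reading.
- imaging.camera_info(name): a dict with "camera_matrix" (3x3 intrinsics, pixels), "k1" (the pictures are not rectified: a ray, as slopes to the right and down, at radius r is drawn at 1 + k1 r^2 times it, then the intrinsics apply), "rvec" (rotation vector, rad) and "tvec" (3), from world to camera coordinates, as OpenCV has them. Camera axes: x right, y down, z forward; pixel columns grow to the right and rows downward; lengths in m; the calibration is good to about 2 mm. A picture is of the moment at which its call begins. camera_info takes no time and is no camera call.
- env.close_job(): hands the job in; it is judged then, once.
The state is a dict: "time_s": time; "q": joint angles; "qvel": joint speeds; "joint_efforts": joint torques, N m; "position": TCP position; "tool_rot": TCP orientation; "ft_force": force on the tool from outside, world axes, zero at the start; "wrist_torque": the same for the moment, N m; "grip_width": finger opening in m; "gripper_force": force on a finger pad.
Only numpy, scipy, OpenCV 4.12 (cv2) and the standard library are available. Lean on these libraries where they do the work, as an engineer would, in place of code of your own. Each camera call takes 0.05 s, during which the arm holds its last target. There are 200 camera calls.

### The job

Put the washed ware away: hang every hooked carrier on the upper half of the sloped drying rail, towards the end with the blue band, and let it run down by itself, so that all of them end up queued against the red stop plate. Nest the four steel cups inside one another in size order, each standing upright on the floor of the next larger one, with the largest standing on the worktop; leave the amber bottle and the glass flask at the back where they are.

Things in the scene. Friction and masses are not known exactly. Their poses are not given: they have to be found in the camera images.
- station: fixed drying station: steel tray 300x100x16 mm, white rail 10 mm thick over it, red stop plate 64 mm wide, 140 mm high at the low end, dark post 18 mm thick at the high end. Origin on the worktop below the rail at the plate's face; x level along the rail to the high end (towards the robot), y across, z up. Rail centre: y = 0, z = 0.115 + 0.2126 x (m), free from x = 0 to 0.245
- edge_guard: grey guard strip fixed along the right-hand edge of the worktop, 33 mm high and 10 mm thick, so that nothing slides off
- rail_load (a point): point on the rail's centre line near its high end, in the middle of the blue band, 190 mm along from the stop plate: where a carrier is hung on. Both long sides of the rail are open
- rail_low (a point): point on the rail's centre line at the face of the stop plate. A carrier let go on the rail rolls down to the plate, or to the carrier before it, in about a second; carriers queue about 46 mm apart
- carrier_a: hooked carrier, blue tab, may be absent, 0.2-0.33 kg. Puck 46 mm wide, 30 high; origin centre of underside. Hook 36 mm long along x: stem on the -y side (inner face y -14.5), roof with two grooved rollers under it, tip on the +y side (inner face y +14.5); tip and rollers end at z 66. Throat, between puck and tip, opens to +y. Grip tab 22 (x) by 9 (y), z 92 to 120; grip across y
- carrier_a_seat (a point): point of this carrier where the rail's centre line lies when it hangs: on the puck's axis, 65 mm above its underside. To hang it, the rail (along the carrier's x) goes in through the throat from +y, between puck and tip, then up into the roller grooves (16 mm wide) as the carrier is lowered
- carrier_b: hooked carrier, yellow tab, may be absent, 0.2-0.33 kg. Puck 46 mm wide, 30 high; origin centre of underside. Hook 36 mm long along x: stem on the -y side (inner face y -14.5), roof with two grooved rollers under it, tip on the +y side (inner face y +14.5); tip and rollers end at z 66. Throat, between puck and tip, opens to +y. Grip tab 22 (x) by 9 (y), z 92 to 120; grip across y
- carrier_b_seat (a point): point of this carrier where the rail's centre line lies when it hangs: on the puck's axis, 65 mm above its underside. To hang it, the rail (along the carrier's x) goes in through the throat from +y, between puck and tip, then up into the roller grooves (16 mm wide) as the carrier is lowered
- carrier_c: hooked carrier, green tab, may be absent, 0.2-0.33 kg. Puck 46 mm wide, 30 high; origin centre of underside. Hook 36 mm long along x: stem on the -y side (inner face y -14.5), roof with two grooved rollers under it, tip on the +y side (inner face y +14.5); tip and rollers end at z 66. Throat, between puck and tip, opens to +y. Grip tab 22 (x) by 9 (y), z 92 to 120; grip across y
- carrier_c_seat (a point): point of this carrier where the rail's centre line lies when it hangs: on the puck's axis, 65 mm above its underside. To hang it, the rail (along the carrier's x) goes in through the throat from +y, between puck and tip, then up into the roller grooves (16 mm wide) as the carrier is lowered
- carrier_d: hooked carrier, orange tab, may be absent, 0.2-0.33 kg. Puck 46 mm wide, 30 high; origin centre of underside. Hook 36 mm long along x: stem on the -y side (inner face y -14.5), roof with two grooved rollers under it, tip on the +y side (inner face y +14.5); tip and rollers end at z 66. Throat, between puck and tip, opens to +y. Grip tab 22 (x) by 9 (y), z 92 to 120; grip across y
- carrier_d_seat (a point): point of this carrier where the rail's centre line lies when it hangs: on the puck's axis, 65 mm above its underside. To hang it, the rail (along the carrier's x) goes in through the throat from +y, between puck and tip, then up into the roller grooves (16 mm wide) as the carrier is lowered
- cup_large: round straight-sided stainless steel cup, open at the top, outer diameter 94 mm, height 48 mm, wall 3 mm, floor 5 mm thick; origin at the centre of its underside, z up. Each smaller cup is 13 mm taller, so a nested cup's rim stands 18 mm above the next one's
- cup_medium: round straight-sided stainless steel cup, open at the top, outer diameter 66 mm, height 61 mm, wall 3 mm, floor 5 mm thick; origin at the centre of its underside, z up. Each smaller cup is 13 mm taller, so a nested cup's rim stands 18 mm above the next one's
- cup_small: round straight-sided stainless steel cup, open at the top, outer diameter 48 mm, height 74 mm, wall 3 mm, floor 5 mm thick; origin at the centre of its underside, z up. Each smaller cup is 13 mm taller, so a nested cup's rim stands 18 mm above the next one's
- cup_smallest: round straight-sided stainless steel cup, open at the top, outer diameter 32 mm, height 87 mm, wall 3 mm, floor 5 mm thick; origin at the centre of its underside, z up. Each smaller cup is 13 mm taller, so a nested cup's rim stands 18 mm above the next one's
- reagent_amber: amber bottle with black cap, 60 mm in diameter, 129 mm high, a bystander at the back; origin at the centre of its underside
- flask: glass conical flask, 63 mm in diameter, 102 mm high, a bystander at the back; origin at the centre of its underside

How it is judged (in metres and radians):
At the end, for the whole second after the job is handed in: Each carrier hangs at rest on the rail (12 mm sideways, 0.6 rad), one within 34 mm of the stop, others within 60 mm of a neighbour. Cups nested in size order, undersides under 10 mm apart, within 20, 13, 12 mm of centre, upright to 0.1 rad, the largest on the worktop (y of carrier_a_seat in the frame of station between -0.012 and 0.012 m and x of carrier_a_seat in the frame of station between 0.005 and 0.185 m and height (world z) of each of carrier_a, carrier_b, carrier_c, carrier_d above 0.025 m and angle between each of carrier_a, carrier_b, carrier_c, carrier_d's own z axis and vertical below 0.6 rad and linear speed of each of carrier_a, carrier_b, carrier_c, carrier_d below 0.05 m/s and (x of carrier_a_seat in the frame of station below 0.034 m or distance between carrier_a_seat and carrier_b_seat below 0.06 m or distance between carrier_a_seat and carrier_c_seat below 0.06 m or distance between carrier_a_seat and carrier_d_seat below 0.06 m) and y of carrier_b_seat in the frame of station between -0.012 and 0.012 m and x of carrier_b_seat in the frame of station between 0.005 and 0.185 m and (x of carrier_b_seat in the frame of station below 0.034 m or distance between carrier_b_seat and carrier_a_seat below 0.06 m or distance between carrier_b_seat and carrier_c_seat below 0.06 m or distance between carrier_b_seat and carrier_d_seat below 0.06 m) and y of carrier_c_seat in the frame of station between -0.012 and 0.012 m and x of carrier_c_seat in the frame of station between 0.005 and 0.185 m and (x of carrier_c_seat in the frame of station below 0.034 m or distance between carrier_c_seat and carrier_a_seat below 0.06 m or distance between carrier_c_seat and carrier_b_seat below 0.06 m or distance between carrier_c_seat and carrier_d_seat below 0.06 m) and y of carrier_d_seat in the frame of station between -0.012 and 0.012 m and x of carrier_d_seat in the frame of station between 0.005 and 0.185 m and (x of carrier_d_seat in the frame of station below 0.034 m or distance between carrier_d_seat and carrier_a_seat below 0.06 m or distance between carrier_d_seat and carrier_b_seat below 0.06 m or distance between carrier_d_seat and carrier_c_seat below 0.06 m) and x of any of carrier_a_seat, carrier_b_seat, carrier_c_seat, carrier_d_seat in the frame of station below 0.034 m and horizontal distance between cup_medium and cup_large below 0.02 m and z of cup_medium in the frame of cup_large below 0.01 m and horizontal distance between cup_small and cup_medium below 0.013 m and z of cup_small in the frame of cup_medium below 0.01 m and horizontal distance between cup_smallest and cup_small below 0.012 m and z of cup_smallest in the frame of cup_small below 0.01 m and angle between each of cup_large, cup_medium, cup_small, cup_smallest's own z axis and vertical below 0.1 rad and linear speed of each of cup_large, cup_medium, cup_small, cup_smallest below 0.03 m/s and height (world z) of cup_large below 0.008 m); the robot touches nothing.
It fails at once if a carrier on the lower half of the rail (its seat less than 0.10 m from the stop plate) is held or pushed by the robot instead of running down by itself ((contact force between the fingers and carrier_a above 1 N and x of carrier_a_seat in the frame of station between -0.02 and 0.1 m and y of carrier_a_seat in the frame of station between -0.012 and 0.012 m and height (world z) of carrier_a above 0.02 m) or (contact force between the fingers and carrier_b above 1 N and x of carrier_b_seat in the frame of station between -0.02 and 0.1 m and y of carrier_b_seat in the frame of station between -0.012 and 0.012 m and height (world z) of carrier_b above 0.02 m) or (contact force between the fingers and carrier_c above 1 N and x of carrier_c_seat in the frame of station between -0.02 and 0.1 m and y of carrier_c_seat in the frame of station between -0.012 and 0.012 m and height (world z) of carrier_c above 0.02 m) or (contact force between the fingers and carrier_d above 1 N and x of carrier_d_seat in the frame of station between -0.02 and 0.1 m and y of carrier_d_seat in the frame of station between -0.012 and 0.012 m and height (world z) of carrier_d above 0.02 m)).
It fails at once if the amber bottle or the flask is shifted more than 40 mm or tipped over (distance of any of reagent_amber, flask from where it was at the start of the episode above 0.04 m or angle between any of reagent_amber, flask's own z axis and vertical above 0.4 rad).
Of carrier_a, carrier_b, carrier_c, carrier_d only 3 to 4 are there at a start; the rules pass over those that are not, and their reading is None.
At some moment in a run one of cup_large, cup_medium may be knocked a few centimetres aside while the robot is not near it.
It also fails if it takes over 210 s, if anything falls off the work surface, if the arm or the gripper's body presses on something with over 40 N, if the wrist force passes 120 N, or if a joint passes its speed limit or range.

## Working session

There is one attempt and no reset: what is moved stays moved. The work goes in short steps, Python scripts to look and compute and a tool call to move; the robot and the scene stay as the last step left them, time stands still between calls to the robot, and variables do not carry over. Pictures are saved under pics/ and viewed, at most 14 in all, crops included, and the job is handed in when it is done.

Besides the shell and the picture viewer there is one more tool, called after ">>>" as name(argument=value, ...) on one line, values as JSON. arm_command: Moves the arm, as the interface text tells. Its arguments: {"type":"object","properties":{"turn":{"type":"array"},"xyz":{"type":"array"},"claw":{"type":"array"},"squeeze":{"type":"number"}},"required":["turn","xyz","claw"]}

```bash
mkdir -p pics
cat > h.py <<'E'
import numpy as np, cv2
from rig import env, imaging
def cam(n):
    c=imaging.camera_info(n); K=np.array(c["camera_matrix"],float); R=cv2.Rodrigues(np.array(c["rvec"],float))[0]; t=np.array(c["tvec"],float).ravel()
    return K,float(c["k1"]),R,t
def slopes(n,uv):
    K,k1,R,t=cam(n)
    return cv2.undistortPoints(np.array(uv,float).reshape(-1,1,2),K,np.array([k1,0,0,0.])).reshape(-1,2)
def onplane(n,uv,z):
    K,k1,R,t=cam(n); s=slopes(n,uv); d=np.c_[s,np.ones(len(s))]@R; o=-R.T@t
    return o+d*((z-o[2])/d[:,2])[:,None]
def cloud(n,D):
    K,k1,R,t=cam(n); v,u=np.mgrid[:384,:512]; s=slopes(n,np.c_[u.ravel(),v.ravel()])
    P=np.c_[s,np.ones(len(s))]*D.reshape(-1,1)
    return ((P-t)@R).reshape(384,512,3)
def proj(n,X):
    K,k1,R,t=cam(n); return cv2.projectPoints(np.array(X,float).reshape(-1,1,3),cv2.Rodrigues(R)[0],t,K,np.array([k1,0,0,0.]))[0].reshape(-1,2)
E
python3 - <<'E'
from h import *
for n in("scene","top"):
    im,D=imaging.get_image(n); np.savez(n+"0.npz",im=im,D=D)
    cv2.imwrite(f"pics/{n}0.png",cv2.resize(im,(800,600),interpolation=cv2.INTER_CUBIC))
    K,k1,R,t=cam(n); print(n,K[0,0],k1,(-R.T@t).round(3),R.round(2).tolist())
s=env.observe(); print(s["tool_rot"],s["position"],s["ft_force"])
E
```

```text
scene 359.1132339740971 -0.1021902892504081 [ 0.246 -0.783  0.722] [[0.91, -0.41, 0.01], [-0.25, -0.57, -0.78], [0.33, 0.71, -0.62]]
top 497.3544275272584 -0.021515023603213917 [ 0.361 -0.025  1.231] [[-0.09, -1.0, -0.0], [-0.97, 0.09, -0.2], [0.2, -0.02, -0.98]]
[[ 4.42141488e-06  9.99999199e-01 -1.26534500e-03]
 [ 9.99999953e-01 -4.03374589e-06  3.06376532e-04]
 [ 3.06371183e-04 -1.26534629e-03 -9.99999153e-01]] [5.49752171e-01 5.89168967e-05 2.30780380e-01] [0.4095541  0.23632075 0.17875335]
```

View pics/scene0.png

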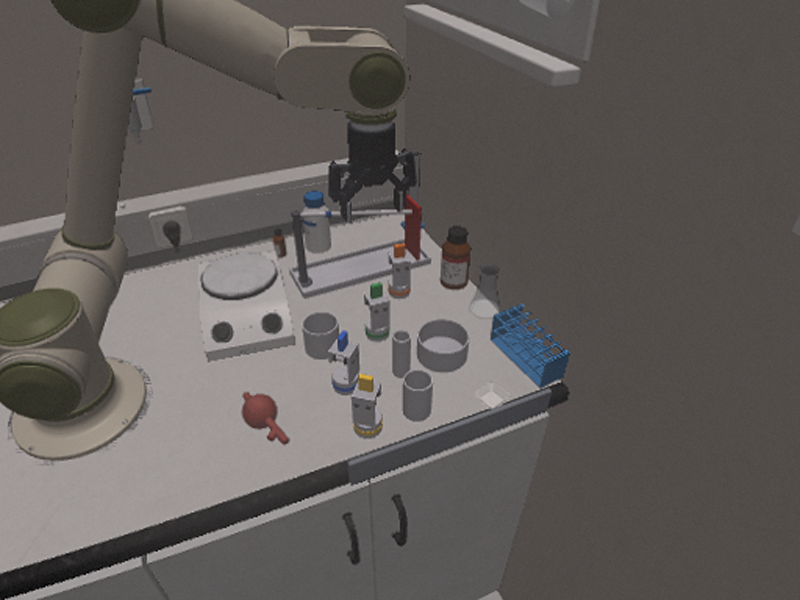

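View pics/top0.png

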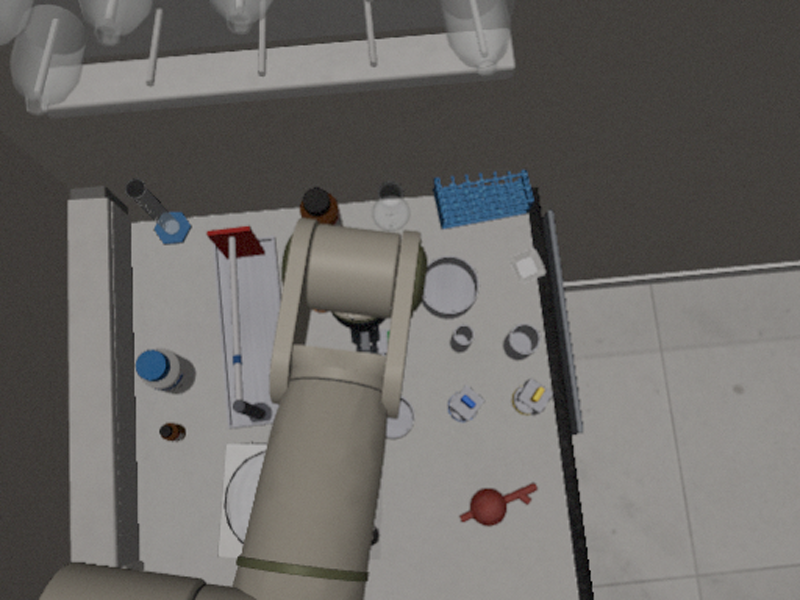

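Four carriers (blue, yellow, green and orange tabs) and four cups are visible. In the scene picture (800x600) the medium cup is at (321,335), large at (443,345), smallest at (401,353) and small at (417,395). In the top picture the arm hides the green and orange carriers and the medium cup, so I'll swing it aside.

>>> arm_command(turn=[[0, 0, 0], [0, 0, 0], [0, 0, 0], [0, 0, 0], [0, 0, 0], [0, 0, 0], [0, 0, 0], [0, 0, 0], [0, 0, 0], [0, 0, 0]], xyz=[[0.6, -0.25, -0.25], [0.6, -0.25, -0.25], [0.6, -0.25, -0.25], [0.6, -0.25, -0.25], [0.6, -0.25, -0.25], [0.6, -0.25, -0.25], [0.6, -0.25, -0.25], [0.6, -0.25, -0.25], [0, 0, 0], [0, 0, 0]], claw=[60, 60, 60, 60, 60, 60, 60, 60, 60, 60])

```text
time_s: 1.1
position: [0.4497, 0.2402, 0.331]
tool_rot: [[-0.001, 1.0, -0.0], [1.0, 0.001, -0.0], [-0.0, -0.0, -1.0]]
ft_force: [0.1, -0.5, -0.5]
grip_width: 0.0599
gripper_force: 0.0
```

Run:
```python
from h import *
for n in("scene","top"):
    im,D=imaging.get_image(n); np.savez(n+"1.npz",im=im,D=D)
T=cv2.imread  # crops
s=np.load("scene1.npz")["im"]; t=np.load("top1.npz")["im"]
a=cv2.resize(s[140:290,185:325],(560,600),interpolation=cv2.INTER_CUBIC)
cv2.imwrite("pics/s1.png",cv2.convertScaleAbs(a,alpha=1.5))
a=cv2.resize(t[110:290,130:370],(800,600),interpolation=cv2.INTER_CUBIC)
cv2.imwrite("pics/t1.png",cv2.convertScaleAbs(a,alpha=1.5))
def blobs(n,k):
    d=np.load(f"{n}{k}.npz"); im,D=d["im"],d["D"]; h=cv2.cvtColor(im,cv2.COLOR_BGR2HSV); P=cloud(n,D)
    for c,(lo,hi) in dict(blue=(105,125),yellow=(20,32),green=(45,85),orange=(5,19),red=(0,4)).items():
        m=((h[...,0]>=lo)&(h[...,0]<=hi)&(h[...,1]>120)&(h[...,2]>50)).astype(np.uint8)
        nn,L,st,ce=cv2.connectedComponentsWithStats(m)
        for i in range(1,nn):
            if st[i,4]>=12:
                ys,xs=np.nonzero(L==i); r=cv2.minAreaRect(np.c_[xs,ys].astype(np.float32)); q=P[L==i]; q=q[D[L==i]>0]
                if len(q): print(n,k,c,st[i,4],ce[i].round(1),np.median(q,0).round(3),"z",q[:,2].min().round(3),q[:,2].max().round(3))
blobs("scene",1);blobs("top",0);blobs("top",1)
```

```text
scene 1 blue 39 [85.2 59. ] [0.213 0.367 0.397] z 0.39 0.4
scene 1 blue 54 [200.5 124.8] [0.529 0.308 0.136] z 0.134 0.139
scene 1 blue 764 [334.9 221.6] [ 0.757 -0.199  0.026] z -0.0 0.066
scene 1 blue 21 [218.6 214.5] [ 0.438 -0.136  0.12 ] z 0.117 0.122
scene 1 yellow 89 [233.7 244.7] [ 0.438 -0.238  0.11 ] z 0.093 0.123
scene 1 yellow 28 [234.4 275.1] [ 0.43  -0.255  0.018] z 0.013 0.021
scene 1 orange 71 [292.1 158.6] [0.745 0.043 0.099] z 0.089 0.107
scene 1 orange 53 [255.4 159.6] [0.63  0.069 0.11 ] z 0.012 0.123
scene 1 orange 15 [255.7 186.8] [0.624 0.052 0.015] z 0.012 0.022
scene 1 red 48 [265.5 133.9] [0.715 0.168 0.136] z 0.096 0.142
top 0 blue 140 [112.  147.2] [0.766 0.299 0.007] z 0.0 0.015
top 0 blue 19 [283.6 140.6] [ 0.733 -0.133  0.027] z -0.001 0.064
top 0 blue 41 [ 99.4 228.8] [0.539 0.304 0.136] z 0.13 0.141
top 0 blue 17 [151.4 229.4] [0.523 0.184 0.16 ] z 0.157 0.167
top 0 blue 13 [ 88.7 236.3] [0.525 0.328 0.136] z 0.133 0.14
top 0 blue 38 [299.2 256.7] [ 0.437 -0.133  0.12 ] z 0.105 0.126
top 0 yellow 39 [343.7 252.2] [ 0.438 -0.233  0.119] z 0.098 0.123
t
[... 378 characters left out ...]
013
top 1 blue 16 [151.5 229.5] [0.522 0.183 0.161] z 0.159 0.165
top 1 blue 37 [299.2 256.6] [ 0.438 -0.133  0.119] z 0.107 0.123
top 1 yellow 38 [343.7 252.2] [ 0.438 -0.233  0.119] z 0.1 0.123
top 1 green 21 [249.4 216.3] [ 0.538 -0.031  0.12 ] z 0.116 0.123
top 1 orange 174 [204.9 137.4] [0.738 0.056 0.097] z 0.087 0.112
top 1 orange 39 [201.6 181.6] [0.628 0.071 0.119] z 0.102 0.123
top 1 red 153 [148.6 150.1] [0.713 0.186 0.137] z 0.054 0.144
top 1 red 17 [142.5 158. ] [0.711 0.212 0.074] z 0.051 0.099
top 1 red 12 [153.2 161.4] [0.712 0.195 0.038] z 0.02 0.055
top 1 red 16 [164.6 160. ] [0.713 0.167 0.034] z 0.015 0.056
top 1 red 529 [315.9 322.5] [ 0.289 -0.157  0.045] z -0.001 0.058
```

View pics/s1.png

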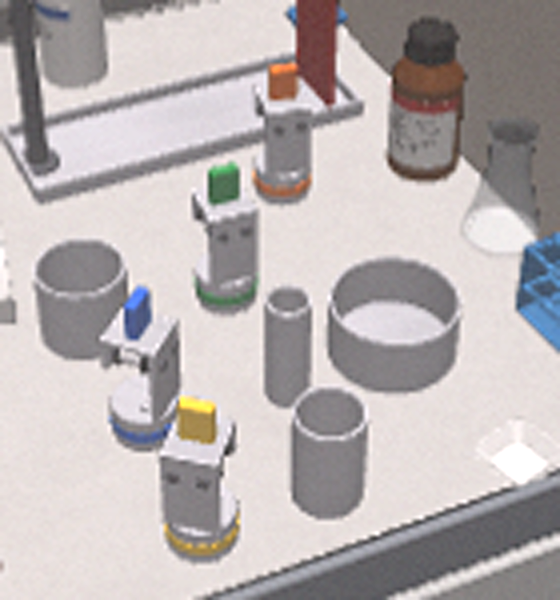

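View pics/t1.png

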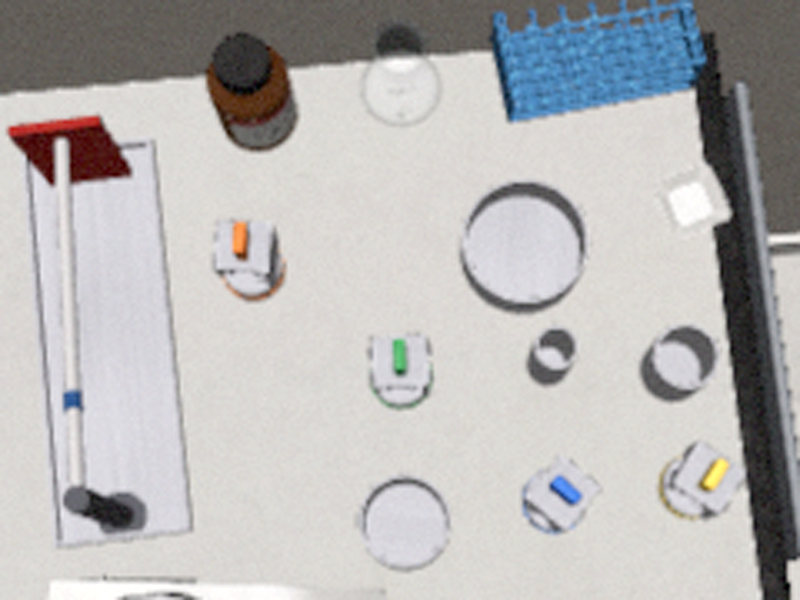

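Stems face the scene camera for orange, green and yellow (screwed face visible). For blue the stem is the dark face on the right, so its throat opens back-left towards the robot. In the top crop the rail runs from (62,140) to (75,490) with the blue band at (72,400). The cups are at (523,245), (553,345), (683,358) and (405,522). Next I'll measure.

```bash
cat > meas.py <<'E'
from h import *
H=dict(large=(.094,.048),medium=(.066,.061),small=(.048,.074),smallest=(.032,.087))
HUE=dict(blue=(105,125),yellow=(20,32),green=(45,85),orange=(5,19))
def cup(P,D,name,xy,rad=None):
    d,h=H[name]; q=P[(D>0)]; rad=rad or d/2+.02
    q=q[(np.hypot(q[:,0]-xy[0],q[:,1]-xy[1])<rad)&(abs(q[:,2]-h)<.006)]
    if len(q)<5: return None
    (c,r)=cv2.minEnclosingCircle(q[:,:2].astype(np.float32)); 
    A=np.c_[2*q[:,:2],np.ones(len(q))]; s=np.linalg.lstsq(A,(q[:,:2]**2).sum(1),rcond=None)[0]
    return np.round(c,4),round(r,4),s[:2].round(4),len(q),q[:,2].mean().round(4)
def tab(n,im,P,D,c,xy=None,base=0.):
    h=cv2.cvtColor(im,cv2.COLOR_BGR2HSV); lo,hi=HUE[c]
    m=(h[...,0]>=lo)&(h[...,0]<=hi)&(h[...,1]>100)&(h[...,2]>45)&(P[...,2]>base+.08)&(P[...,2]<base+.14)
    if xy is not None: m&=np.hypot(P[...,0]-xy[0],P[...,1]-xy[1])<.05
    v,u=np.nonzero(m); X=onplane(n,np.c_[u,v],base+.12)[:,:2]
    if len(X)<5: return None
    q=P[m]; w,V=np.linalg.eigh(np.cov(X.T)); a=np.degrees(np.arctan2(V[1,1],V[0,1]))
    return X.mean(0).round(4),q[:,:2].mean(0).round(4),"ang",a.round(1),len(X),w.round(6)
E
python3 - <<'E'
from meas import *
d=np.load("top1.npz"); im,D=d["im"],d["D"]; P=cloud("top",D)
e=np.load("scene1.npz"); Ps=cloud("scene",e["D"])
for n,uv in dict(large=(287,183.5),smallest=(296,213.5),small=(335,217),medium=(251.5,266.6)).items():
    x=onplane("top",[uv],H[n][1])[0]; print(n,x.round(3),cup(P,D,n,x),cup(Ps,e["D"],n,x))
for c,xy in dict(blue=(.437,-.133),yellow=(.438,-.233),green=(.538,-.031),orange=(.628,.071)).items():
    print(c,tab("top",im,P,D,c,xy),tab("scene",e["im"],Ps,e["D"],c,xy))
for nm,PP,DD in(("top",P,D),("scene",Ps,e["D"])):
    q=PP[DD>0]; q=q[(q[:,0]>.48)&(q[:,0]<.70)&(q[:,1]>.13)&(q[:,1]<.24)&(q[:,2]>.11)&(q[:,2]<.19)]
    vx=cv2.fitLine(q.astype(np.float32),cv2.DIST_HUBER,0,.002,.002).ravel(); print(nm,len(q),vx.round(4), "y at .52,.70:",[(vx[4]+(x-vx[3])*vx[1]/vx[0]).round(4) for x in(.52,.70)],[(vx[5]+(x-vx[3])*vx[2]/vx[0]).round(4) for x in(.52,.70)])
    q=PP[DD>0]; q=q[(abs(q[:,0]-.71)<.03)&(q[:,1]>.13)&(q[:,1]<.25)&(q[:,2]>.05)&(q[:,2]<.15)]
    print("plate",np.percentile(q,[2,50,98],axis=0).round(4).tolist())
E
```

```text
large [ 0.622 -0.13   0.048] (array([ 0.6252, -0.132 ]), 0.0474, array([ 0.6252, -0.1315]), 168, np.float64(0.0473)) (array([ 0.6291, -0.1323]), 0.0493, array([ 0.6271, -0.131 ]), 180, np.float64(0.0466))
smallest [ 0.54  -0.14   0.087] (array([ 0.5385, -0.1418]), 0.0161, array([ 0.5382, -0.1415]), 56, np.float64(0.0864)) (array([ 0.5404, -0.141 ]), 0.0165, array([ 0.5397, -0.1414]), 61, np.float64(0.0859))
small [ 0.525 -0.231  0.074] (array([ 0.5259, -0.2338]), 0.0244, array([ 0.5255, -0.2337]), 93, np.float64(0.0728)) (array([ 0.5274, -0.2326]), 0.0253, array([ 0.5271, -0.2336]), 114, np.float64(0.0727))
medium [ 0.429 -0.025  0.061] (array([ 0.4302, -0.0246]), 0.0331, array([ 0.43  , -0.0247]), 115, np.float64(0.0608)) (array([ 0.4302, -0.0243]), 0.034, array([ 0.431 , -0.0244]), 128, np.float64(0.0596))
blue (array([ 0.4374, -0.1325]), array([ 0.4375, -0.1327]), 'ang', np.float64(-136.3), 38, array([8.0e-06, 3.5e-05])) (array([ 0.4336, -0.1454]), array([ 0.4357, -0.138 ]), 'ang', np.float64(63.8), 46, array([1.20e-05, 1.66e-04]))
yellow (array([ 0.4379, -0.2326]), array([ 0.4383
[... 414 characters left out ...]
range (array([0.6284, 0.0711]), array([0.6289, 0.0713]), 'ang', np.float64(179.0), 41, array([6.0e-06, 5.1e-05])) (array([0.6224, 0.0558]), array([0.6287, 0.07  ]), 'ang', np.float64(64.5), 59, array([3.70e-05, 1.87e-04]))
top 429 [ 0.9772  0.0325 -0.2098  0.584   0.1857  0.1459] y at .52,.70: [np.float32(0.1835), np.float32(0.1895)] [np.float32(0.1596), np.float32(0.121)]
plate [[0.6854, 0.1589, 0.0534], [0.7122, 0.1877, 0.1192], [0.7187, 0.2204, 0.1418]]
scene 186 [ 0.9801  0.0439 -0.1933  0.5842  0.1838  0.1443] y at .52,.70: [np.float32(0.1809), np.float32(0.189)] [np.float32(0.1569), np.float32(0.1214)]
plate [[0.6858, 0.1588, 0.0523], [0.7133, 0.1865, 0.1043], [0.7203, 0.2222, 0.1399]]
```

Measured results:
- **Rail:** it passes through about (0.52, 0.183) with a yaw of about 2°.
- **Plate:** its face is at x ≈ 0.71.
- **Tabs:** all located.

I'll start with orange by moving above it and turning 90°.

>>> arm_command(turn=[[0, 0, 0], [0, 0, 0], [0, 0, 0], [0, 0, 0], [0, 0, 0], [0, 0, 0], [0, 0, 1], [0, 0, 1], [0, 0, 1], [0, 0, 1], [0, 0, 1], [0, 0, 1]], xyz=[[-0.56, 0.6, 0.4], [-0.56, 0.6, 0.4], [-0.56, 0.6, 0.4], [-0.56, 0.6, 0.4], [-0.56, 0.6, 0.4], [-0.56, 0.6, 0.4], [0, 0, 0], [0, 0, 0], [0, 0, 0], [0, 0, 0], [0, 0, 0], [0, 0, 0]], claw=[40, 40, 40, 40, 40, 40, 40, 40, 40, 40, 40, 40])

```text
time_s: 2.4
position: [0.6299, 0.0705, 0.2105]
tool_rot: [[0.505, 0.863, -0.002], [0.863, -0.505, -0.0], [-0.001, -0.001, -1.0]]
ft_force: [-0.3, -0.3, 0.4]
grip_width: 0.0397
gripper_force: 0.0
```

>>> arm_command(turn=[[0, 0, 1], [0, 0, 1], [0, 0, 1], [0, 0, 1], [0, 0, 1], [0, 0, 1], [0, 0, 1], [0, 0, 1], [0, 0, 1], [0, 0, 1], [0, 0, 1], [0, 0, 1]], xyz=[[0, 0, 0], [0, 0, 0], [0, 0, 0], [0, 0, 0], [0, 0, 0], [0, 0, 0], [0, 0, 0], [0, 0, 0], [0, 0, 0], [0, 0, 0], [0, 0, 0], [0, 0, 0]], claw=[40, 40, 40, 40, 40, 40, 40, 40, 40, 40, 40, 40])

```text
time_s: 3.6
position: [0.6299, 0.0705, 0.2105]
tool_rot: [[1.0, -0.005, -0.002], [-0.005, -1.0, -0.0], [-0.002, 0.0, -1.0]]
ft_force: [-0.2, 0.7, 0.5]
grip_width: 0.0401
gripper_force: 0.0
```

>>> arm_command(turn=[[0, 0, 0], [0, 0, 0]], xyz=[[0, 0, 0], [0, 0, 0]], claw=[40, 40])

```text
time_s: 3.8
position: [0.63, 0.0711, 0.2108]
tool_rot: [[1.0, 0.001, -0.001], [0.001, -1.0, 0.0], [-0.001, -0.0, -1.0]]
ft_force: [0.1, 0.1, -0.1]
grip_width: 0.04
gripper_force: 0.0
```

```bash
python3 -c "
from h import *
s=env.observe(); print(np.round(s['q'],1),s['position'],s['ft_force'])"
```

```text
[-4.2 31.2 61.8 -0.  87.1 85.7] [0.62995326 0.07110742 0.21081041] [ 0.07757305  0.12943051 -0.08195357]
```

>>> arm_command(turn=[[0, 0, 0], [0, 0, 0], [0, 0, 0], [0, 0, 0], [0, 0, 0], [0, 0, 0], [0, 0, 0], [0, 0, 0], [0, 0, 0], [0, 0, 0], [0, 0, 0], [0, 0, 0]], xyz=[[0, 0, 0.5], [0, 0, 0.5], [0, 0, 0.5], [0, 0, 0.4], [0, 0, 0.3], [0, 0, 0.08], [0, 0, 0], [0, 0, 0], [0, 0, 0], [0, 0, 0], [0, 0, 0], [0, 0, 0]], claw=[40, 40, 40, 40, 40, 40, 40, 0, 0, 0, 0, 0], squeeze=40)

```text
time_s: 5.0
position: [0.6304, 0.0718, 0.0983]
tool_rot: [[1.0, 0.0, 0.002], [0.0, -1.0, -0.001], [0.002, 0.001, -1.0]]
ft_force: [-0.8, -1.1, 6.1]
grip_width: 0.0081
gripper_force: 41.0
```

>>> arm_command(turn=[[0, 0, 0], [0, 0, 0], [0, 0, 0], [0, 0, 0], [0, 0, 0], [0, 0, 0], [0, 0, 0], [0, 0, 0]], xyz=[[0, 0, 0], [0, 0, 0], [0, 0, -0.2], [0, 0, -0.5], [0, 0, -0.5], [0, 0, -0.5], [0, 0, -0.44], [0, 0, 0]], claw=[0, 0, 0, 0, 0, 0, 0, 0])

```text
time_s: 5.8
position: [0.6309, 0.0721, 0.2075]
tool_rot: [[1.0, 0.0, 0.006], [0.0, -1.0, -0.0], [0.006, 0.0, -1.0]]
ft_force: [-0.8, -0.1, -2.7]
grip_width: 0.0083
gripper_force: 39.9
```

>>> arm_command(turn=[[0, 0, 0], [0, 0, 0], [0, 0, 0], [0, 0, 0], [0, 0, 0], [0, 0, -0.4], [0, 0, 0], [0, 0, 0]], xyz=[[-0.4, -0.1, 0], [-0.4, -0.1, 0], [-0.4, -0.1, 0], [-0.4, -0.1, 0], [-0.4, -0.1, 0], [0, 0, 0], [0, 0, 0.04], [0, 0, 0]], claw=[0, 0, 0, 0, 0, 0, 0, 0])

```text
time_s: 6.6
position: [0.5297, 0.097, 0.2012]
tool_rot: [[0.999, 0.034, -0.002], [0.034, -0.999, 0.0], [-0.002, -0.0, -1.0]]
ft_force: [-0.5, -0.8, -2.5]
grip_width: 0.0083
gripper_force: 39.8
```

Run:
```python
from h import *
s=env.observe(); print(np.round(s['position'],4),np.round(s['ft_force'],1))
a,_=imaging.get_image("scene"); b,_=imaging.get_image("top")
u=proj("scene",[[.53,.13,.15]])[0].astype(int); v=proj("top",[[.53,.13,.15]])[0].astype(int); print(u,v)
c=lambda im,p:cv2.resize(im[p[1]-45:p[1]+45,p[0]-45:p[0]+45],(400,400),interpolation=cv2.INTER_CUBIC)
cv2.imwrite("pics/i1.png",cv2.convertScaleAbs(np.hstack([c(a,u),c(b,v)]),alpha=1.5))
```

```text
[0.5297 0.097  0.2012] [-0.5 -0.8 -2.5]
[217 145] [176 224]
```

View pics/i1.png

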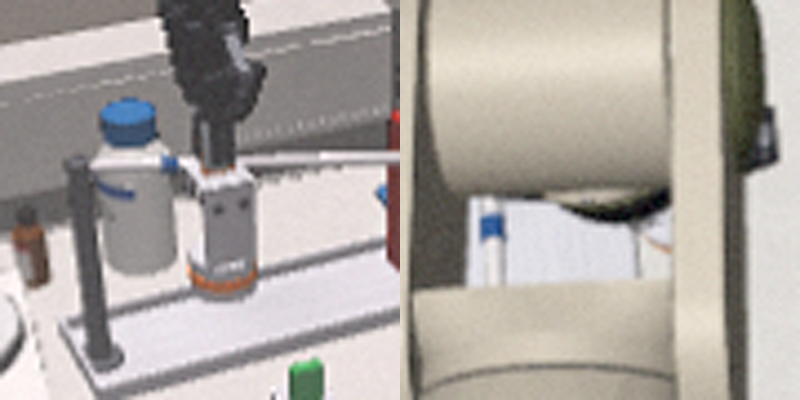

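The carrier sits level in front of the rail, with the blue band at (170,162) in the left half. Next is the insertion.

>>> arm_command(turn=[[0, 0, 0], [0, 0, 0], [0, 0, 0], [0, 0, 0], [0, 0, 0], [0, 0, 0], [0, 0, 0], [0, 0, 0]], xyz=[[0, -0.3, 0], [0, -0.3, 0], [0, -0.3, 0], [0, -0.3, 0], [0, -0.3, 0], [0, -0.22, 0], [0, 0, 0], [0, 0, 0]], claw=[0, 0, 0, 0, 0, 0, 0, 0])

```text
time_s: 7.5
position: [0.5269, 0.183, 0.2022]
tool_rot: [[0.999, 0.035, -0.0], [0.035, -0.999, -0.0], [-0.0, 0.0, -1.0]]
ft_force: [-0.1, -0.1, -3.0]
grip_width: 0.0079
gripper_force: 39.8
```

>>> arm_command(turn=[[0, 0, 0], [0, 0, 0], [0, 0, 0], [0, 0, 0], [0, 0, 0]], xyz=[[0, 0, 0.08], [0, 0, 0.08], [0, 0, 0.06], [0, 0, 0], [0, 0, 0]], claw=[0, 0, 0, 0, 0])

```text
time_s: 8.0
position: [0.527, 0.1828, 0.1913]
tool_rot: [[0.999, 0.035, -0.0], [0.035, -0.999, -0.0], [-0.0, 0.0, -1.0]]
ft_force: [-0.5, 0.5, -3.7]
grip_width: 0.008
gripper_force: 39.8
```

>>> arm_command(turn=[[0, 0, 0], [0, 0, 0], [0, 0, 0]], xyz=[[0, 0, 0.06], [0, 0, 0], [0, 0, 0]], claw=[0, 0, 0])

```text
time_s: 8.3
position: [0.5275, 0.1829, 0.1889]
tool_rot: [[0.999, 0.035, 0.002], [0.035, -0.999, 0.0], [0.002, -0.0, -1.0]]
ft_force: [1.4, -0.2, 2.6]
grip_width: 0.0081
gripper_force: 40.5
```

Run:
```python
from h import *
s=env.observe(); print(np.round(s['position'],4),np.round(s['ft_force'],1),np.round(s['wrist_torque'],2))
a,_=imaging.get_image("scene"); u=proj("scene",[[.53,.18,.14]])[0].astype(int)
cv2.imwrite("pics/i2.png",cv2.convertScaleAbs(cv2.resize(a[u[1]-30:u[1]+30,u[0]-30:u[0]+30],(480,480),interpolation=cv2.INTER_CUBIC),alpha=1.5))
```

```text
[0.5275 0.1829 0.1889] [ 1.4 -0.2  2.6] [-0.02 -0.23  0.02]
```

View pics/i2.png

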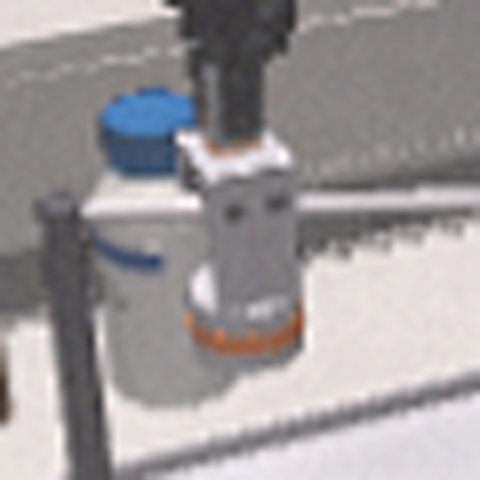

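The orange hook is over the rail and took a light contact force when lowered. I'll release it, rise and go to green.

>>> arm_command(turn=[[0, 0, 0], [0, 0, 0], [0, 0, 0], [0, 0, 0], [0, 0, 0], [0, 0, 0], [0, 0, 0], [0, 0, 0], [0, 0, 0]], xyz=[[0, 0, 0], [0, 0, 0], [0, 0, 0], [0, 0, 0], [0, 0, -0.3], [0, 0, -0.5], [0, 0, -0.5], [0, 0, -0.2], [0, 0, 0]], claw=[40, 40, 40, 40, 40, 40, 40, 40, 40])

```text
time_s: 9.25
position: [0.5273, 0.183, 0.2642]
tool_rot: [[0.999, 0.035, 0.002], [0.035, -0.999, 0.0], [0.002, -0.0, -1.0]]
ft_force: [-0.8, -0.5, -0.5]
grip_width: 0.0398
gripper_force: 0.0
```

>>> arm_command(turn=[[0, 0, 0], [0, 0, 0], [0, 0, 0], [0, 0, 0], [0, 0, 0], [0, 0, 0], [0, 0, 0], [0, 0, 0], [0, 0, 0]], xyz=[[0.01, 0.61, 0], [0.01, 0.61, 0], [0.01, 0.61, 0], [0.01, 0.61, 0], [0.01, 0.61, 0.3], [0.01, 0.61, 0.5], [0.01, 0.61, 0.5], [0, 0, 0], [0, 0, 0]], claw=[40, 40, 40, 40, 40, 40, 40, 40, 40])

```text
time_s: 10.15
position: [0.5375, -0.0304, 0.1972]
tool_rot: [[0.999, 0.034, -0.003], [0.034, -0.999, 0.001], [-0.003, -0.001, -1.0]]
ft_force: [0.7, 0.5, 0.1]
grip_width: 0.0398
gripper_force: 0.0
```

Run:
```python
from meas import *
s=env.observe(); print(np.round(s['position'],4),np.round(s['ft_force'],1))
for n in("scene","top"):
    im,D=imaging.get_image(n); P=cloud(n,D); h=cv2.cvtColor(im,cv2.COLOR_BGR2HSV)
    np.savez(n+"2.npz",im=im,D=D)
    m=(h[...,0]>=5)&(h[...,0]<=19)&(h[...,1]>110)&(P[...,1]>.14)&(P[...,1]<.23)&(P[...,2]>.05)&(P[...,2]<.24)
    if m.sum(): print(n,m.sum(),np.percentile(P[m],[5,50,95],axis=0).round(3).tolist())
    if n=="top": print("large",cup(P,D,"large",(.6255,-.1318)),"medium",cup(P,D,"medium",(.43,-.0245)),"green",tab("top",im,P,D,"green"))
    else: cv2.imwrite("pics/i3.png",cv2.convertScaleAbs(cv2.resize(im[110:210,190:300],(660,600),interpolation=cv2.INTER_CUBIC),alpha=1.5))
```

```text
[ 0.5375 -0.0304  0.1972] [0.7 0.5 0.1]
scene 50 [[0.652, 0.171, 0.075], [0.663, 0.175, 0.168], [0.673, 0.179, 0.179]]
top 79 [[0.63, 0.17, 0.079], [0.664, 0.178, 0.175], [0.713, 0.194, 0.181]]
large (array([ 0.6254, -0.1335]), 0.047, array([ 0.6251, -0.1317]), 89, np.float64(0.0471)) medium None green (array([ 0.5287, -0.0308]), array([ 0.5286, -0.0308]), 'ang', np.float64(103.4), 5, array([1.e-06, 4.e-06]))
```

View pics/i3.png

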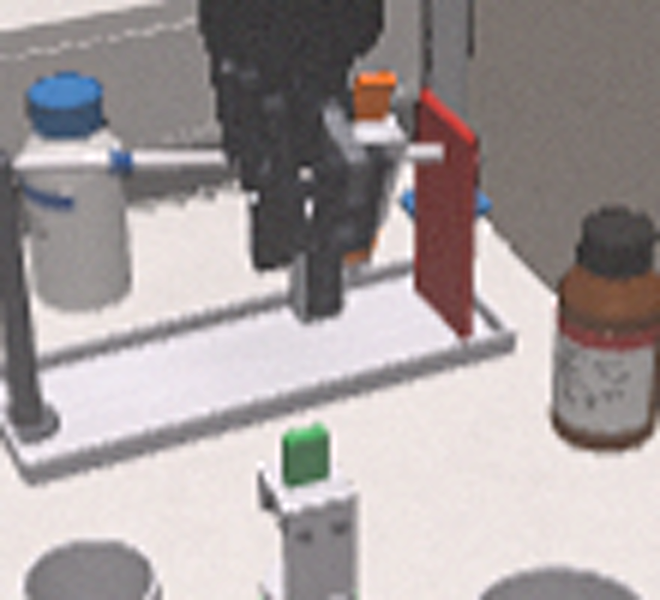

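Orange hangs on the rail near the plate (tab at (375,95) in the crop) with a slight lean, possibly still rolling. I'll grip green and check orange again.

>>> arm_command(turn=[[0, 0, 0], [0, 0, 0], [0, 0, 0], [0, 0, 0], [0, 0, 0], [0, 0, 0], [0, 0, 0], [0, 0, 0], [0, 0, 0], [0, 0, 0], [0, 0, 0], [0, 0, 0]], xyz=[[0, 0, 0.5], [0, 0, 0.5], [0, 0, 0.5], [0, 0, 0.4], [0, 0, 0.08], [0, 0, 0], [0, 0, 0], [0, 0, 0], [0, 0, 0], [0, 0, 0], [0, 0, 0], [0, 0, 0]], claw=[40, 40, 40, 40, 40, 40, 0, 0, 0, 0, 0, 0], squeeze=40)

```text
time_s: 11.45
position: [0.5386, -0.0304, 0.1005]
tool_rot: [[0.999, 0.035, 0.003], [0.035, -0.999, -0.0], [0.003, 0.001, -1.0]]
ft_force: [1.1, 1.2, 6.4]
grip_width: 0.0079
gripper_force: 40.1
```

>>> arm_command(turn=[[0, 0, 0], [0, 0, 0], [0, 0, 0], [0, 0, 0], [0, 0, 0], [0, 0, 0], [0, 0, 0], [0, 0, 0]], xyz=[[0, 0, 0], [0, 0, 0], [0, 0, -0.2], [0, 0, -0.5], [0, 0, -0.5], [0, 0, -0.5], [0, 0, -0.4], [0, 0, 0]], claw=[0, 0, 0, 0, 0, 0, 0, 0])

```text
time_s: 12.25
position: [0.5388, -0.0305, 0.2071]
tool_rot: [[0.999, 0.035, 0.005], [0.035, -0.999, -0.001], [0.005, 0.002, -1.0]]
ft_force: [0.3, -0.8, -2.5]
grip_width: 0.0082
gripper_force: 39.2
```

```bash
cat >> meas.py <<'E'
def hung(n,c):
    im,D=imaging.get_image(n); P=cloud(n,D); h=cv2.cvtColor(im,cv2.COLOR_BGR2HSV); lo,hi=HUE[c]
    m=(h[...,0]>=lo)&(h[...,0]<=hi)&(h[...,1]>110)&(P[...,1]>.13)&(P[...,1]<.24)&(P[...,2]<.26)
    for nm,mm in(("tab",m&(P[...,2]>.14)),("band",m&(P[...,2]>.04)&(P[...,2]<.13))):
        if mm.sum()>4: print(n,c,nm,mm.sum(),np.percentile(P[mm],[5,50,95],axis=0).round(3).tolist())
    return im,D,P
E
python3 - <<'E'
from meas import *
s=env.observe(); print(np.round(s['position'],4),np.round(s['ft_force'],1))
hung("scene","orange"); hung("top","orange")
E
```

```text
[ 0.5388 -0.0305  0.2071] [ 0.3 -0.8 -2.5]
scene orange tab 47 [[0.686, 0.172, 0.149], [0.694, 0.176, 0.162], [0.705, 0.182, 0.173]]
scene orange band 24 [[0.662, 0.172, 0.064], [0.673, 0.177, 0.07], [0.695, 0.194, 0.079]]
top orange tab 48 [[0.685, 0.175, 0.155], [0.697, 0.179, 0.172], [0.708, 0.182, 0.176]]
top orange band 20 [[0.662, 0.162, 0.049], [0.668, 0.182, 0.076], [0.713, 0.212, 0.121]]
```

Orange has reached the plate (tab x 0.694). Green is held, so I'll bring it over and insert it.

>>> arm_command(turn=[[0, 0, 0], [0, 0, 0], [0, 0, 0], [0, 0, 0], [0, 0, 0], [0, 0, 0], [0, 0, 0], [0, 0, 0], [0, 0, 0], [0, 0, 0], [0, 0, 0], [0, 0, 0]], xyz=[[-0.09, -0.4, 0.03], [0, -0.5, 0.02], [0, -0.5, 0], [0, -0.5, 0], [0, -0.4, 0], [0, -0.3, 0], [0, -0.3, 0], [0, -0.3, 0], [0, -0.3, 0], [0, -0.3, 0], [0, -0.3, 0], [0, -0.17, 0]], claw=[0, 0, 0, 0, 0, 0, 0, 0, 0, 0, 0, 0])

```text
time_s: 13.55
position: [0.5258, 0.1844, 0.2018]
tool_rot: [[0.999, 0.036, -0.0], [0.036, -0.999, 0.0], [-0.0, -0.0, -1.0]]
ft_force: [-0.4, -1.0, -1.8]
grip_width: 0.008
gripper_force: 39.2
```

>>> arm_command(turn=[[0, 0, 0], [0, 0, 0], [0, 0, 0], [0, 0, 0], [0, 0, 0], [0, 0, 0]], xyz=[[0, 0, 0], [0, 0, 0], [0, 0, 0.08], [0, 0, 0.08], [0, 0, 0.06], [0, 0, 0]], claw=[0, 0, 0, 0, 0, 0])

```text
time_s: 14.15
position: [0.5268, 0.1825, 0.1914]
tool_rot: [[0.999, 0.034, 0.002], [0.034, -0.999, -0.0], [0.002, 0.0, -1.0]]
ft_force: [1.0, -0.5, 2.8]
grip_width: 0.0082
gripper_force: 39.8
```

>>> arm_command(turn=[[0, 0, 0], [0, 0, 0], [0, 0, 0]], xyz=[[0, 0, 0.05], [0, 0, 0], [0, 0, 0]], claw=[0, 0, 0])

```text
time_s: 14.45
position: [0.528, 0.1826, 0.1907]
tool_rot: [[0.999, 0.034, 0.007], [0.034, -0.999, 0.0], [0.007, 0.0, -1.0]]
ft_force: [3.8, -1.4, 12.0]
grip_width: 0.0082
gripper_force: 41.2
```

>>> arm_command(turn=[[0, 0, 0], [0, 0, 0], [0, 0, 0], [0, 0, 0], [0, 0, 0], [0, 0, 0], [0, 0, 0], [0, 0, 0]], xyz=[[0, 0, 0], [0, 0, 0], [0, 0, 0], [0, 0, 0], [0, 0, -0.3], [0, 0, -0.5], [0, 0, -0.5], [0, 0, -0.2]], claw=[40, 40, 40, 40, 40, 40, 40, 40])

```text
time_s: 15.25
position: [0.5265, 0.183, 0.2653]
tool_rot: [[0.999, 0.035, 0.003], [0.035, -0.999, 0.0], [0.003, -0.0, -1.0]]
ft_force: [0.5, 0.2, 0.2]
grip_width: 0.0398
gripper_force: 0.0
```

>>> arm_command(turn=[[0, 0, 0], [0, 0, 0], [0, 0, 0], [0, 0, 0], [0, 0, 0], [0, 0, 0], [0, 0, 0], [0, 0, 0], [0, 0, 0], [0, 0, 0], [0, 0, -1], [0, 0, -1]], xyz=[[-0.2, 0.62, 0], [-0.2, 0.62, 0], [-0.2, 0.62, 0], [-0.2, 0.62, 0], [-0.2, 0.62, 0], [-0.2, 0.62, 0.2], [-0.2, 0.62, 0.2], [-0.2, 0.62, 0.2], [-0.2, 0.62, 0.3], [-0.2, 0.62, 0.3], [0, 0, 0], [0, 0, 0]], claw=[40, 40, 40, 40, 40, 40, 40, 40, 40, 40, 40, 40])

```text
time_s: 16.45
position: [0.4362, -0.1311, 0.2022]
tool_rot: [[0.978, 0.209, -0.002], [0.209, -0.978, 0.001], [-0.002, -0.002, -1.0]]
ft_force: [-0.1, 0.1, 0.5]
grip_width: 0.0405
gripper_force: 0.0
```

>>> arm_command(turn=[[0, 0, -1], [0, 0, -1], [0, 0, -1], [0, 0, -1], [0, 0, -1], [0, 0, -1], [0, 0, -0.5], [0, 0, 0], [0, 0, 0]], xyz=[[0, 0, 0], [0, 0, 0], [0, 0, 0], [0, 0, 0], [0, 0, 0], [0, 0, 0], [0, 0, 0], [0, 0, 0], [0, 0, 0]], claw=[40, 40, 40, 40, 40, 40, 40, 40, 40])

```text
time_s: 17.35
position: [0.4367, -0.1303, 0.2029]
tool_rot: [[0.714, 0.7, -0.001], [0.7, -0.714, 0.0], [-0.0, -0.001, -1.0]]
ft_force: [-0.2, -0.8, 0.1]
grip_width: 0.0401
gripper_force: 0.0
```

Run:
```python
from meas import *
s=env.observe(); p=s['position']; print(np.round(p,4),np.round(s['ft_force'],1),np.round(s['q'],0))
for c in("orange","green"):
  for n in("scene","top"): im,D,P=hung(n,c)
R=s['tool_rot']; print(np.round(R,3)); d=np.array([.4374,-.1325,.0985])-p; print("tool units",(R.T@d/.05).round(2), tab("top",im,P,D,"blue",(.437,-.133)))
print("large",cup(P,D,"large",(.6255,-.1318)),"medium",cup(P,D,"medium",(.43,-.0245)))
```

```text
[ 0.4367 -0.1303  0.2029] [-0.2 -0.8  0.1] [-32.  14.  91.  -0.  75.  14.]
scene orange tab 46 [[0.686, 0.174, 0.151], [0.694, 0.177, 0.164], [0.705, 0.182, 0.173]]
scene orange band 17 [[0.669, 0.172, 0.062], [0.682, 0.175, 0.068], [0.703, 0.184, 0.071]]
top orange tab 47 [[0.685, 0.175, 0.149], [0.694, 0.179, 0.172], [0.713, 0.185, 0.175]]
scene green tab 27 [[0.648, 0.191, 0.16], [0.654, 0.194, 0.171], [0.667, 0.199, 0.18]]
scene green band 7 [[0.621, 0.162, 0.08], [0.626, 0.169, 0.082], [0.64, 0.192, 0.086]]
top green tab 59 [[0.649, 0.193, 0.167], [0.659, 0.196, 0.178], [0.669, 0.202, 0.182]]
top green band 15 [[0.619, 0.163, 0.083], [0.624, 0.174, 0.085], [0.639, 0.183, 0.089]]
[[ 0.714  0.7   -0.001]
 [ 0.7   -0.714  0.   ]
 [-0.    -0.001 -1.   ]]Traceback (most recent call last):
  File "<stdin>", line 5, in <module>
  File "meas.py", line 15, in tab
    v,u=np.nonzero(m); X=onplane(n,np.c_[u,v],base+.12)[:,:2]
                         ~~~~~~~^^^^^^^^^^^^^^^^^^^^^^^
  File "h.py", line 10, in onplane
    K,k1,R,t=cam(n); s=slopes(n,uv); d=np.c_[s,np.ones(len(s))]@R; o=-R.T@t
                       ~~~~~~^^^^^^
  File "h.py", line 8, in slopes
    return cv2.undistortPoints(np.array(uv,float).reshape(-1,1,2),K,np.array([k1,0,0,0.])).reshape(-1,2)
           ~~~~~~~~~~~~~~~~~~~^^^^^^^^^^^^^^^^^^^^^^^^^^^^^^^^^^^^^^^^^^^^^^^^^^^^^^^^^^^^
cv2.error: OpenCV(4.12.0) /io/opencv/modules/calib3d/src/undistort.dispatch.cpp:347: error: (-215:Assertion failed) CV_IS_MAT(_src) && CV_IS_MAT(_dst) && (_src->rows == 1 || _src->cols == 1) && (_dst->rows == 1 || _dst->cols == 1) && _src->cols + _src->rows - 1 == _dst->rows + _dst->cols - 1 && (CV_MAT_TYPE(_src->type) == CV_32FC2 || CV_MAT_TYPE(_src->type) == CV_64FC2) && (CV_MAT_TYPE(_dst->type) == CV_32FC2 || CV_MAT_TYPE(_dst->type) == CV_64FC2) in function 'cvUndistortPointsInternal'
```

Green is queued behind orange. Now I'll grip blue.

>>> arm_command(turn=[[0, 0, 0], [0, 0, 0], [0, 0, 0], [0, 0, 0], [0, 0, 0], [0, 0, 0], [0, 0, 0], [0, 0, 0], [0, 0, 0], [0, 0, 0], [0, 0, 0], [0, 0, 0]], xyz=[[-0.02, 0.04, 0.5], [0, 0, 0.5], [0, 0, 0.5], [0, 0, 0.4], [0, 0, 0.18], [0, 0, 0], [0, 0, 0], [0, 0, 0], [0, 0, 0], [0, 0, 0], [0, 0, 0], [0, 0, 0]], claw=[40, 40, 40, 40, 40, 40, 0, 0, 0, 0, 0, 0], squeeze=40)

```text
time_s: 18.75
position: [0.4383, -0.133, 0.1003]
tool_rot: [[0.713, 0.701, 0.002], [0.701, -0.713, -0.002], [0.001, 0.003, -1.0]]
ft_force: [0.6, -1.2, 6.9]
grip_width: 0.0078
gripper_force: 41.4
```

>>> arm_command(turn=[[0, 0, 0], [0, 0, 0], [0, 0, 0], [0, 0, 0], [0, 0, 0], [0, 0, 0], [0, 0, 0], [0, 0, 0]], xyz=[[0, 0, 0], [0, 0, 0], [0, 0, -0.2], [0, 0, -0.5], [0, 0, -0.5], [0, 0, -0.5], [0, 0, -0.4], [0, 0, 0]], claw=[0, 0, 0, 0, 0, 0, 0, 0])

```text
time_s: 19.55
position: [0.4381, -0.1327, 0.2066]
tool_rot: [[0.713, 0.701, 0.004], [0.701, -0.713, -0.002], [0.001, 0.004, -1.0]]
ft_force: [0.2, 0.0, -3.0]
grip_width: 0.0079
gripper_force: 40.1
```

Run:
```python
from meas import *
s=env.observe(); p=s['position']; print(np.round(p,4),np.round(s['ft_force'],1))
a,D=imaging.get_image("scene"); u=proj("scene",[p-[0,0,.04]])[0].astype(int)
P=cloud("scene",D); print("large",cup(P,D,"large",(.6255,-.1318)),"medium",cup(P,D,"medium",(.43,-.0245)))
cv2.imwrite("pics/b1.png",cv2.convertScaleAbs(cv2.resize(a[u[1]-35:u[1]+35,u[0]-35:u[0]+35],(480,480),interpolation=cv2.INTER_CUBIC),alpha=1.5))
```

```text
[ 0.4381 -0.1327  0.2066] [ 0.2  0.  -3. ]
large (array([ 0.6287, -0.1309]), 0.0487, array([ 0.6271, -0.131 ]), 177, np.float64(0.0466)) medium (array([ 0.4314, -0.0251]), 0.0341, array([ 0.4313, -0.0246]), 99, np.float64(0.0596))
```

View pics/b1.png

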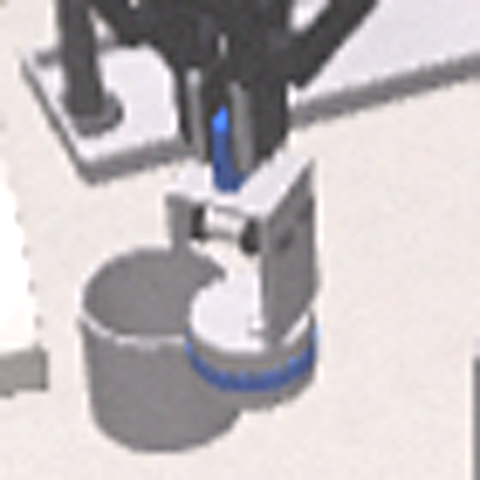

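Blue is held squarely. Its rollers and throat show on the left and the stem is on the right at (290,260). I'll turn it back to the rail direction and insert it.

>>> arm_command(turn=[[0, 0, 1], [0, 0, 1], [0, 0, 1], [0, 0, 1], [0, 0, 1], [0, 0, 1], [0, 0, 1], [0, 0, 1], [0, 0, 0.5], [0, 0, 0], [0, 0, 0], [0, 0, 0]], xyz=[[0, 0, 0], [0, 0, 0], [0, 0, 0], [0, 0, 0], [0, 0, 0], [0, 0, 0], [0, 0, 0], [0, 0, 0], [0, 0, 0], [0, 0, 0.04], [0.4, -0.6, 0], [0.4, -0.6, 0]], claw=[0, 0, 0, 0, 0, 0, 0, 0, 0, 0, 0, 0])

```text
time_s: 20.8
position: [0.4753, -0.0707, 0.2012]
tool_rot: [[0.999, 0.034, -0.002], [0.034, -0.999, 0.001], [-0.002, -0.001, -1.0]]
ft_force: [-0.5, 0.5, -2.7]
grip_width: 0.0081
gripper_force: 40.1
```

>>> arm_command(turn=[[0, 0, 0], [0, 0, 0], [0, 0, 0], [0, 0, 0], [0, 0, 0], [0, 0, 0], [0, 0, 0], [0, 0, 0], [0, 0, 0]], xyz=[[0.4, -0.6, 0], [0.4, -0.6, 0], [0.4, -0.6, 0], [0, -0.6, 0], [0, -0.4, 0], [0, -0.3, 0], [0, 0, 0], [0, 0, 0], [0, 0, 0]], claw=[0, 0, 0, 0, 0, 0, 0, 0, 0])

```text
time_s: 21.7
position: [0.53, 0.085, 0.2021]
tool_rot: [[0.999, 0.034, -0.0], [0.034, -0.999, -0.0], [-0.0, 0.0, -1.0]]
ft_force: [1.3, 0.3, -3.0]
grip_width: 0.0078
gripper_force: 40.1
```

>>> arm_command(turn=[[0, 0, 0], [0, 0, 0], [0, 0, 0], [0, 0, 0], [0, 0, 0], [0, 0, 0], [0, 0, 0], [0, 0, 0], [0, 0, 0], [0, 0, 0]], xyz=[[0, -0.2, -0.05], [0, -0.3, 0], [0, -0.3, 0], [0, -0.3, 0], [0, -0.3, 0], [0, -0.3, 0], [0, -0.26, 0], [0, 0, 0], [0, 0, 0], [0, 0, 0]], claw=[0, 0, 0, 0, 0, 0, 0, 0, 0, 0])

```text
time_s: 22.7
position: [0.5266, 0.1833, 0.2048]
tool_rot: [[0.999, 0.034, -0.0], [0.034, -0.999, -0.0], [-0.0, 0.0, -1.0]]
ft_force: [0.1, -0.3, -2.6]
grip_width: 0.0082
gripper_force: 40.1
```

>>> arm_command(turn=[[0, 0, 0], [0, 0, 0], [0, 0, 0], [0, 0, 0], [0, 0, 0]], xyz=[[0, 0, 0.08], [0, 0, 0.08], [0, 0, 0.08], [0, 0, 0], [0, 0, 0]], claw=[0, 0, 0, 0, 0])

```text
time_s: 23.2
position: [0.5265, 0.1837, 0.1927]
tool_rot: [[0.999, 0.035, -0.0], [0.035, -0.999, -0.0], [-0.0, 0.0, -1.0]]
ft_force: [0.6, 0.8, -3.4]
grip_width: 0.0079
gripper_force: 40.2
```

>>> arm_command(turn=[[0, 0, 0], [0, 0, 0], [0, 0, 0]], xyz=[[0, 0, 0.05], [0, 0, 0], [0, 0, 0]], claw=[0, 0, 0])

```text
time_s: 23.5
position: [0.5273, 0.1838, 0.1912]
tool_rot: [[0.999, 0.035, 0.003], [0.035, -0.999, 0.0], [0.003, -0.0, -1.0]]
ft_force: [2.4, 0.4, 3.6]
grip_width: 0.0078
gripper_force: 40.9
```

>>> arm_command(turn=[[0, 0, 0], [0, 0, 0], [0, 0, 0], [0, 0, 0], [0, 0, 0], [0, 0, 0], [0, 0, 0], [0, 0, 0]], xyz=[[0, 0, 0], [0, 0, 0], [0, 0, 0], [0, 0, 0], [0, 0, -0.3], [0, 0, -0.5], [0, 0, -0.5], [0, 0, -0.2]], claw=[40, 40, 40, 40, 40, 40, 40, 40])

```text
time_s: 24.3
position: [0.527, 0.1839, 0.2675]
tool_rot: [[0.999, 0.035, 0.003], [0.035, -0.999, 0.0], [0.003, -0.0, -1.0]]
ft_force: [-0.1, 0.2, 0.4]
grip_width: 0.0401
gripper_force: 0.0
```

>>> arm_command(turn=[[0, 0, 0], [0, 0, 0], [0, 0, 0], [0, 0, 0], [0, 0, 0], [0, 0, 0], [0, 0, 0], [0, 0, 0], [0, 0, 0], [0, 0, 0], [0, 0, 0], [0, 0, 0]], xyz=[[-0.17, 0.69, 0], [-0.17, 0.69, 0], [-0.17, 0.69, 0], [-0.17, 0.69, 0], [-0.17, 0.69, 0], [-0.17, 0.69, 0], [-0.17, 0.69, 0], [-0.17, 0.69, 0.3], [-0.17, 0.69, 0.3], [-0.17, 0.69, 0.3], [-0.17, 0.69, 0.3], [-0.17, 0.69, 0]], claw=[40, 40, 40, 40, 40, 40, 40, 40, 40, 40, 40, 40])

```text
time_s: 25.5
position: [0.4377, -0.2342, 0.2029]
tool_rot: [[0.999, 0.035, -0.003], [0.035, -0.999, 0.003], [-0.003, -0.003, -1.0]]
ft_force: [1.1, 0.3, -0.3]
grip_width: 0.0399
gripper_force: 0.0
```

>>> arm_command(turn=[[0, 0, 1], [0, 0, 1], [0, 0, 1], [0, 0, 1], [0, 0, 1], [0, 0, 1], [0, 0, 1], [0, 0, 1], [0, 0, 1], [0, 0, 0], [0, 0, 0]], xyz=[[0, 0, 0], [0, 0, 0], [0, 0, 0], [0, 0, 0], [0, 0, 0], [0, 0, 0], [0, 0, 0], [0, 0, 0], [0, 0, 0], [0, 0, 0], [0, 0, 0]], claw=[40, 40, 40, 40, 40, 40, 40, 40, 40, 40, 40])

```text
time_s: 26.6
position: [0.4389, -0.2334, 0.2049]
tool_rot: [[0.733, -0.68, -0.001], [-0.68, -0.733, 0.001], [-0.001, -0.0, -1.0]]
ft_force: [-1.0, 0.4, -0.5]
grip_width: 0.0399
gripper_force: 0.0
```

Run:
```python
from meas import *
s=env.observe(); p=s['position']; print(np.round(p,4),np.round(s['ft_force'],1),np.round(s['q'],0))
R=s['tool_rot']; print(np.round(R,3)); d=np.array([.4379,-.2326,.0985])-p; print("tool units",(R.T@d/.05).round(2))
for c in("orange","green","blue"):
  for n in("scene","top"): im,D,P=hung(n,c)
print("large",cup(P,D,"large",(.6255,-.1318)),"medium",cup(P,D,"medium",(.43,-.0245)))
```

```text
[ 0.4389 -0.2334  0.2049] [-1.   0.4 -0.5] [-42.  18.  85.   0.  77.  91.]
[[ 0.733 -0.68  -0.001]
 [-0.68  -0.733  0.001]
 [-0.001 -0.    -1.   ]]
tool units [-0.02  0.    2.13]
scene orange tab 47 [[0.685, 0.174, 0.151], [0.694, 0.177, 0.163], [0.705, 0.181, 0.173]]
scene orange band 18 [[0.67, 0.172, 0.064], [0.684, 0.175, 0.067], [0.705, 0.183, 0.072]]
top orange tab 46 [[0.685, 0.175, 0.156], [0.694, 0.179, 0.172], [0.706, 0.182, 0.176]]
top orange band 7 [[0.711, 0.162, 0.058], [0.712, 0.166, 0.095], [0.714, 0.204, 0.12]]
scene green tab 5 [[0.668, 0.193, 0.168], [0.67, 0.197, 0.177], [0.671, 0.198, 0.178]]
top green tab 61 [[0.649, 0.192, 0.165], [0.658, 0.196, 0.178], [0.669, 0.202, 0.183]]
top green band 6 [[0.628, 0.163, 0.084], [0.632, 0.165, 0.086], [0.639, 0.168, 0.091]]
top blue tab 72 [[0.52, 0.174, 0.156], [0.61, 0.18, 0.186], [0.628, 0.189, 0.192]]
top blue band 15 [[0.574, 0.168, 0.091], [0.578, 0.177, 0.096], [0.586, 0.193, 0.1]]
large (array([ 0.6255, -0.1323]), 0.0477, array([ 0.6252, -0.1315]), 168, np.float64(0.0474)) medium (array([ 0.4302, -0.0246]), 0.033, array([ 0.43  , -0.0247]), 115, np.float64(0.0605))
```

Three are queued. Next is yellow: grip, lift and turn back.

>>> arm_command(turn=[[0, 0, 0], [0, 0, 0], [0, 0, 0], [0, 0, 0], [0, 0, 0], [0, 0, 0], [0, 0, 0], [0, 0, 0], [0, 0, 0], [0, 0, 0], [0, 0, 0], [0, 0, 0]], xyz=[[-0.02, 0, 0.5], [0, 0, 0.5], [0, 0, 0.5], [0, 0, 0.4], [0, 0, 0.22], [0, 0, 0], [0, 0, 0], [0, 0, 0], [0, 0, 0], [0, 0, 0], [0, 0, 0], [0, 0, 0]], claw=[40, 40, 40, 40, 40, 40, 0, 0, 0, 0, 0, 0], squeeze=40)

```text
time_s: 28.1
position: [0.4388, -0.2331, 0.1004]
tool_rot: [[0.731, -0.682, 0.002], [-0.682, -0.731, -0.001], [0.002, -0.0, -1.0]]
ft_force: [-0.1, 0.2, 6.3]
grip_width: 0.0082
gripper_force: 40.7
```

>>> arm_command(turn=[[0, 0, 0], [0, 0, 0], [0, 0, 0], [0, 0, 0], [0, 0, 0], [0, 0, 0], [0, 0, 0], [0, 0, 0], [0, 0, 0]], xyz=[[0, 0, 0], [0, 0, 0], [0, 0, -0.2], [0, 0, -0.5], [0, 0, -0.5], [0, 0, -0.5], [0, 0, -0.4], [0, 0, 0], [0, 0, 0]], claw=[0, 0, 0, 0, 0, 0, 0, 0, 0])

```text
time_s: 29.0
position: [0.438, -0.2326, 0.2039]
tool_rot: [[0.731, -0.682, -0.0], [-0.682, -0.731, 0.0], [-0.001, 0.0, -1.0]]
ft_force: [0.6, 0.8, -3.2]
grip_width: 0.0081
gripper_force: 39.5
```

>>> arm_command(turn=[[0, 0, -1], [0, 0, -1], [0, 0, -1], [0, 0, -1], [0, 0, -1], [0, 0, -1], [0, 0, -1], [0, 0, -1], [0, 0, -1], [0, 0, 0], [0, 0, 0]], xyz=[[0, 0, 0], [0, 0, 0], [0, 0, 0], [0, 0, 0], [0, 0, 0], [0, 0, 0], [0, 0, 0], [0, 0, 0], [0, 0, 0], [0, 0, 0], [0, 0, 0]], claw=[0, 0, 0, 0, 0, 0, 0, 0, 0, 0, 0])

```text
time_s: 30.1
position: [0.438, -0.2326, 0.2034]
tool_rot: [[0.999, 0.033, -0.002], [0.033, -0.999, 0.001], [-0.001, -0.001, -1.0]]
ft_force: [-0.4, -0.3, -3.6]
grip_width: 0.008
gripper_force: 39.4
```

Run:
```python
from meas import *
s=env.observe(); p=s['position']; R=s['tool_rot']; print(np.round(p,4),np.round(s['ft_force'],1),np.round(R,3))
d=np.array([.530,.085,p[2]])-p; print("tool units",(R.T@d/.05).round(2))
a,D=imaging.get_image("scene"); u=proj("scene",[p-[0,0,.04]])[0].astype(int)
cv2.imwrite("pics/y1.png",cv2.convertScaleAbs(cv2.resize(a[u[1]-35:u[1]+35,u[0]-35:u[0]+35],(400,400),interpolation=cv2.INTER_CUBIC),alpha=1.5))
```

```text
[ 0.438  -0.2326  0.2034] [-0.4 -0.3 -3.6] [[ 0.999  0.033 -0.002]
 [ 0.033 -0.999  0.001]
 [-0.001 -0.001 -1.   ]]
tool units [ 2.05 -6.29  0.01]
```

View pics/y1.png

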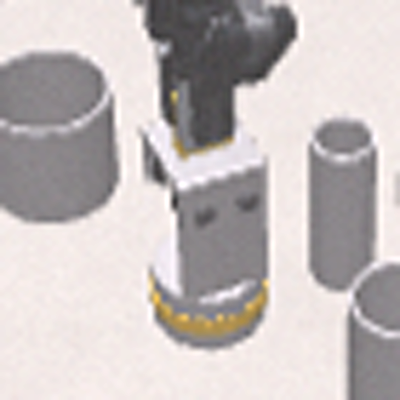

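Yellow is aligned with its stem facing the camera. I'll insert it.

>>> arm_command(turn=[[0, 0, 0], [0, 0, 0], [0, 0, 0], [0, 0, 0], [0, 0, 0], [0, 0, 0], [0, 0, 0], [0, 0, 0], [0, 0, 0], [0, 0, 0], [0, 0, 0], [0, 0, 0]], xyz=[[0.1, -0.6, -0.04], [0.1, -0.6, 0], [0.25, -0.6, 0], [0.4, -0.6, 0], [0.4, -0.6, 0], [0.4, -0.6, 0], [0.4, -0.6, 0], [0, -0.6, 0], [0, -0.6, 0], [0, -0.5, 0], [0, -0.39, 0], [0, 0, 0]], claw=[0, 0, 0, 0, 0, 0, 0, 0, 0, 0, 0, 0])

```text
time_s: 31.35
position: [0.5293, 0.0871, 0.2059]
tool_rot: [[0.999, 0.036, -0.001], [0.036, -0.999, 0.001], [-0.001, -0.001, -1.0]]
ft_force: [0.5, -1.6, -4.1]
grip_width: 0.0081
gripper_force: 39.5
```

>>> arm_command(turn=[[0, 0, 0], [0, 0, 0], [0, 0, 0], [0, 0, 0], [0, 0, 0], [0, 0, 0], [0, 0, 0], [0, 0, 0], [0, 0, 0], [0, 0, 0]], xyz=[[0, -0.2, 0], [0, -0.3, 0], [0, -0.3, 0], [0, -0.3, 0], [0, -0.3, 0], [0, -0.3, 0], [0, -0.26, 0], [0, 0, 0], [0, 0, 0], [0, 0, 0]], claw=[0, 0, 0, 0, 0, 0, 0, 0, 0, 0])

```text
time_s: 32.35
position: [0.5265, 0.1825, 0.2063]
tool_rot: [[0.999, 0.034, -0.0], [0.034, -0.999, -0.0], [-0.0, 0.0, -1.0]]
ft_force: [-0.4, 0.8, -3.0]
grip_width: 0.0079
gripper_force: 39.5
```

>>> arm_command(turn=[[0, 0, 0], [0, 0, 0], [0, 0, 0], [0, 0, 0], [0, 0, 0]], xyz=[[0, 0, 0.08], [0, 0, 0.08], [0, 0, 0.08], [0, 0, 0], [0, 0, 0]], claw=[0, 0, 0, 0, 0])

```text
time_s: 32.85
position: [0.5264, 0.1829, 0.1942]
tool_rot: [[0.999, 0.035, -0.0], [0.035, -0.999, -0.0], [-0.0, 0.0, -1.0]]
ft_force: [-0.1, 0.4, -2.9]
grip_width: 0.0081
gripper_force: 39.5
```

>>> arm_command(turn=[[0, 0, 0], [0, 0, 0], [0, 0, 0], [0, 0, 0]], xyz=[[0, 0, 0.05], [0, 0, 0.03], [0, 0, 0], [0, 0, 0]], claw=[0, 0, 0, 0])

```text
time_s: 33.25
position: [0.527, 0.183, 0.191]
tool_rot: [[0.999, 0.035, 0.002], [0.035, -0.999, 0.0], [0.002, -0.0, -1.0]]
ft_force: [2.3, -0.1, 3.7]
grip_width: 0.0082
gripper_force: 40.4
```

>>> arm_command(turn=[[0, 0, 0], [0, 0, 0], [0, 0, 0], [0, 0, 0], [0, 0, 0], [0, 0, 0], [0, 0, 0], [0, 0, 0]], xyz=[[0, 0, 0], [0, 0, 0], [0, 0, 0], [0, 0, 0], [0, 0, -0.3], [0, 0, -0.5], [0, 0, -0.5], [0, 0, -0.2]], claw=[40, 40, 40, 40, 40, 40, 40, 40])

```text
time_s: 34.05
position: [0.5269, 0.1831, 0.2675]
tool_rot: [[0.999, 0.035, 0.003], [0.035, -0.999, 0.0], [0.003, -0.0, -1.0]]
ft_force: [0.4, 0.1, 0.4]
grip_width: 0.0401
gripper_force: 0.0
```

>>> arm_command(turn=[[0, 0, 0], [0, 0, 0], [0, 0, 0], [0, 0, 0], [0, 0, 0], [0, 0, 0], [0, 0, 0], [0, 0, 0], [0, 0, 0], [0, 0, 0]], xyz=[[-0.26, 0.51, 0], [-0.26, 0.51, 0], [-0.26, 0.51, 0], [-0.26, 0.51, 0.2], [-0.26, 0.51, 0.5], [-0.26, 0.51, 0.5], [-0.26, 0.51, 0.5], [-0.26, 0.51, 0.5], [0, 0, 0], [0, 0, 0]], claw=[40, 40, 40, 80, 80, 80, 80, 80, 80, 80])

```text
time_s: 35.05
position: [0.4294, -0.0247, 0.155]
tool_rot: [[0.999, 0.033, -0.001], [0.033, -0.999, 0.001], [-0.001, -0.001, -1.0]]
ft_force: [0.1, -0.1, -0.6]
grip_width: 0.0799
gripper_force: 0.0
```

```bash
cat > st.py <<'E'
from meas import *
def all_(*cs):
    s=env.observe(); p=s['position']; print(np.round(p,4),np.round(s['ft_force'],1),np.round(s['tool_rot'],3).tolist())
    for c in cs: im,D,P=hung("top",c)
    for n in("top","scene"):
        im,D=imaging.get_image(n); P=cloud(n,D)
        for k,xy in dict(large=(.6255,-.1318),medium=(.43,-.0245),small=(.526,-.2336),smallest=(.539,-.1415)).items(): print(n,k,cup(P,D,k,xy))
    return s
def to(s,x,y,z): 
    print("tool units",(s['tool_rot'].T@(np.array([x,y,z])-s['position'])/.05).round(2))
E
python3 - <<'E'
from st import *
s=all_("green","blue","yellow"); to(s,.4305,-.0245,.044)
E
```

```text
[ 0.4294 -0.0247  0.155 ] [ 0.1 -0.1 -0.6] [[0.999, 0.033, -0.001], [0.033, -0.999, 0.001], [-0.001, -0.001, -1.0]]
top green tab 63 [[0.649, 0.192, 0.165], [0.659, 0.196, 0.178], [0.67, 0.202, 0.183]]
top blue tab 66 [[0.52, 0.174, 0.149], [0.609, 0.179, 0.187], [0.636, 0.189, 0.193]]
top yellow tab 58 [[0.56, 0.174, 0.176], [0.571, 0.179, 0.199], [0.585, 0.184, 0.202]]
top yellow band 16 [[0.529, 0.167, 0.101], [0.532, 0.176, 0.104], [0.539, 0.186, 0.108]]
top large (array([ 0.6256, -0.1318]), 0.0474, array([ 0.6253, -0.1315]), 169, np.float64(0.0471))
top medium None
top small (array([ 0.5256, -0.2342]), 0.0242, array([ 0.5254, -0.2337]), 95, np.float64(0.0732))
top smallest (array([ 0.5384, -0.1415]), 0.0162, array([ 0.5383, -0.1414]), 56, np.float64(0.086))
scene large (array([ 0.628 , -0.1313]), 0.0486, array([ 0.6271, -0.1314]), 179, np.float64(0.0468))
scene medium (array([ 0.4315, -0.025 ]), 0.0348, array([ 0.431 , -0.0246]), 132, np.float64(0.0594))
scene small (array([ 0.5281, -0.2335]), 0.0254, array([ 0.527 , -0.2337]), 116, np.float64(0.0726))
scene smallest (array([ 0.5404, -0.1415]), 0.0167, array([ 0.5398, -0.1414]), 63, np.float64(0.0857))
tool units [ 0.02 -0.    2.22]
```

Four carriers are hung. Now I'll grip the medium cup.

>>> arm_command(turn=[[0, 0, 0], [0, 0, 0], [0, 0, 0], [0, 0, 0], [0, 0, 0], [0, 0, 0], [0, 0, 0], [0, 0, 0], [0, 0, 0], [0, 0, 0], [0, 0, 0]], xyz=[[0.02, 0, 0.5], [0, 0, 0.5], [0, 0, 0.5], [0, 0, 0.4], [0, 0, 0.32], [0, 0, 0], [0, 0, 0], [0, 0, 0], [0, 0, 0], [0, 0, 0], [0, 0, 0]], claw=[80, 80, 80, 80, 80, 80, 50, 50, 50, 50, 50], squeeze=40)

```text
time_s: 36.4
position: [0.4311, -0.0244, 0.0456]
tool_rot: [[0.999, 0.035, 0.002], [0.035, -0.999, -0.0], [0.002, 0.001, -1.0]]
ft_force: [-1.3, 2.3, 7.5]
grip_width: 0.0635
gripper_force: 43.8
```

>>> arm_command(turn=[[0, 0, 0], [0, 0, 0], [0, 0, 0], [0, 0, 0], [0, 0, 0], [0, 0, 0], [0, 0, 0], [0, 0, 0]], xyz=[[0, 0, 0], [0, 0, -0.3], [0, 0, -0.5], [0, 0, -0.5], [0, 0, -0.5], [0, 0, -0.4], [0, 0, 0], [0, 0, 0]], claw=[50, 50, 50, 50, 50, 50, 50, 50])

```text
time_s: 37.2
position: [0.4304, -0.0244, 0.1543]
tool_rot: [[0.999, 0.035, 0.001], [0.035, -0.999, -0.0], [0.001, 0.0, -1.0]]
ft_force: [-0.2, 0.6, -1.9]
grip_width: 0.0638
gripper_force: 45.1
```

Run:
```python
from st import *
s=env.observe(); print(np.round(s['position'],4),s['grip_width'],np.round(s['ft_force'],1)); to(s,.6255,-.1315,s['position'][2])
im,D=imaging.get_image("scene"); P=cloud("scene",D); print(cup(P,D,"large",(.6255,-.1318)))
u=proj("scene",[[.60,.18,.13]])[0].astype(int); w=proj("scene",[s['position']-[0,0,.03]])[0].astype(int)
c=lambda p:cv2.resize(im[p[1]-45:p[1]+45,p[0]-45:p[0]+45],(400,400),interpolation=cv2.INTER_CUBIC)
cv2.imwrite("pics/m1.png",cv2.convertScaleAbs(np.hstack([c(u),c(w)]),alpha=1.5))
```

```text
[ 0.4304 -0.0244  0.1543] 0.06383940508568538 [-0.2  0.6 -1.9]
tool units [3.82 2.28 0.  ]
(array([ 0.6259, -0.1309]), 0.0492, array([ 0.6267, -0.1313]), 185, np.float64(0.0468))
```

View pics/m1.png

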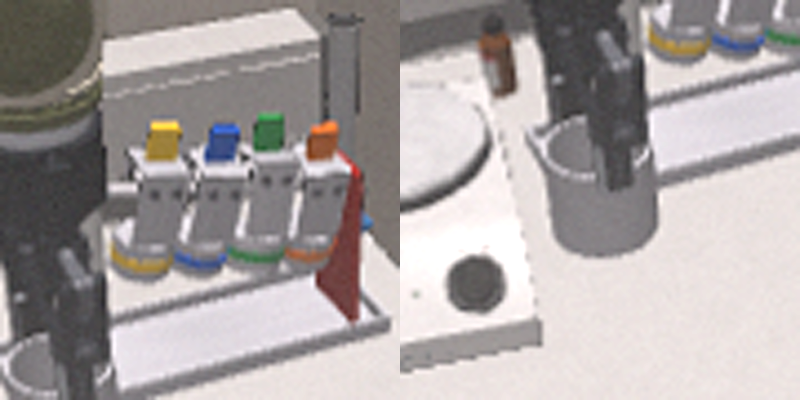

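All four carriers hang in a row against the plate, tabs at (163,140), (224,140), (269,132) and (323,140). The medium cup is held upright. Next I'll move it over the large cup.

>>> arm_command(turn=[[0, 0, 0], [0, 0, 0], [0, 0, 0], [0, 0, 0], [0, 0, 0], [0, 0, 0], [0, 0, 0], [0, 0, 0], [0, 0, 0], [0, 0, 0], [0, 0, 0]], xyz=[[0.48, 0.28, 0], [0.48, 0.28, 0], [0.48, 0.29, 0], [0.48, 0.28, 0], [0.48, 0.29, 0], [0.48, 0.28, 0], [0.48, 0.29, 0], [0.48, 0.29, 0], [0, 0, 0], [0, 0, 0], [0, 0, 0]], claw=[50, 50, 50, 50, 50, 50, 50, 50, 50, 50, 50])

```text
time_s: 38.35
position: [0.6256, -0.1312, 0.1535]
tool_rot: [[0.999, 0.035, -0.002], [0.035, -0.999, 0.001], [-0.002, -0.001, -1.0]]
ft_force: [0.4, -0.3, -1.8]
grip_width: 0.0633
gripper_force: 45.1
```

Run:
```python
from st import *
s=env.observe(); im,D=imaging.get_image("scene"); P=cloud("scene",D); print(s['position'],cup(P,D,"large",(.6255,-.1318),.1)); to(s,.626,-.1315,.0515)
```

```text
[ 0.62558833 -0.13115246  0.15348591] (array([ 0.6004, -0.1337]), 0.0749, array([ 0.6066, -0.1326]), 188, np.float64(0.047))
tool units [0.01 0.01 2.04]
```

Run:
```python
from st import *
im,D=imaging.get_image("scene"); P=cloud("scene",D); print(cup(P,D,"large",(.6255,-.1318),.06))
```

```text
(array([ 0.6262, -0.1315]), 0.0488, array([ 0.6268, -0.1312]), 161, np.float64(0.0467))
```

>>> arm_command(turn=[[0, 0, 0], [0, 0, 0], [0, 0, 0], [0, 0, 0]], xyz=[[0.01, 0.01, 0.4], [0, 0, 0.3], [0, 0, 0.0], [0, 0, 0]], claw=[50, 50, 50, 50])

```text
time_s: 38.85
position: [0.6269, -0.132, 0.1199]
tool_rot: [[0.999, 0.035, 0.0], [0.035, -0.999, -0.0], [0.0, 0.0, -1.0]]
ft_force: [-0.3, 0.1, -1.1]
grip_width: 0.0633
gripper_force: 45.1
```

The large cup has not moved. Lowering.

>>> arm_command(turn=[[0, 0, 0], [0, 0, 0], [0, 0, 0], [0, 0, 0], [0, 0, 0], [0, 0, 0]], xyz=[[0, 0, 0.4], [0, 0, 0.4], [0, 0, 0.3], [0, 0, 0.2], [0, 0, 0.03], [0, 0, 0]], claw=[50, 50, 50, 50, 50, 50])

```text
time_s: 39.45
position: [0.6273, -0.1323, 0.0536]
tool_rot: [[0.999, 0.035, 0.001], [0.035, -0.999, -0.0], [0.001, 0.0, -1.0]]
ft_force: [-0.4, -0.7, -1.1]
grip_width: 0.0637
gripper_force: 45.1
```

>>> arm_command(turn=[[0, 0, 0], [0, 0, 0], [0, 0, 0]], xyz=[[0, 0, 0], [0, 0, 0], [0, 0, 0]], claw=[50, 50, 50])

```text
time_s: 39.75
position: [0.6272, -0.1323, 0.0534]
tool_rot: [[0.999, 0.035, 0.001], [0.035, -0.999, -0.0], [0.001, 0.0, -1.0]]
ft_force: [0.0, 0.6, -1.2]
grip_width: 0.0633
gripper_force: 45.1
```

>>> arm_command(turn=[[0, 0, 0], [0, 0, 0], [0, 0, 0], [0, 0, 0], [0, 0, 0], [0, 0, 0]], xyz=[[0, 0, 0.06], [0, 0, 0], [0, 0, 0], [0, 0, 0], [0, 0, 0], [0, 0, 0]], claw=[50, 50, 50, 80, 80, 80])

```text
time_s: 40.35
position: [0.6269, -0.1322, 0.0496]
tool_rot: [[0.999, 0.035, -0.0], [0.035, -0.999, 0.0], [-0.0, -0.0, -1.0]]
ft_force: [-0.5, -0.3, -0.5]
grip_width: 0.0797
gripper_force: 0.0
```

>>> arm_command(turn=[[0, 0, 0], [0, 0, 0], [0, 0, 0], [0, 0, 0], [0, 0, 0], [0, 0, 0], [0, 0, 0], [0, 0, 0], [0, 0, 0], [0, 0, 0], [0, 0, 0]], xyz=[[0, 0, -0.3], [0, 0, -0.5], [0, 0, -0.6], [0, 0, -0.7], [-0.42, 0.39, 0], [-0.42, 0.39, 0], [-0.42, 0.39, 0], [-0.42, 0.39, 0], [-0.42, 0.4, 0], [0, 0, 0], [0, 0, 0]], claw=[80, 80, 80, 80, 80, 65, 65, 65, 65, 65, 65])

```text
time_s: 41.45
position: [0.5254, -0.234, 0.1548]
tool_rot: [[0.999, 0.034, 0.0], [0.034, -0.999, 0.0], [0.0, -0.0, -1.0]]
ft_force: [1.0, 0.4, 0.0]
grip_width: 0.0652
gripper_force: 0.0
```

Run:
```python
from st import *
H["medium"]=(.066,.066)
s=env.observe(); print(np.round(s['position'],4)); to(s,.5263,-.2337,.058)
for n in("top","scene"):
    im,D=imaging.get_image(n); P=cloud(n,D)
    print(n,"large",cup(P,D,"large",(.6265,-.1315),.06),"med",cup(P,D,"medium",(.6265,-.1315)),"small",cup(P,D,"small",(.526,-.2336)))
    cv2.imwrite("pics/n1.png",cv2.convertScaleAbs(cv2.resize(im[150:290,185:345],(800,600),interpolation=cv2.INTER_CUBIC),alpha=1.5))
```

```text
[ 0.5254 -0.234   0.1548]
tool units [ 0.02 -0.01  1.94]
top large (array([ 0.6254, -0.1316]), 0.0472, array([ 0.6252, -0.1317]), 226, np.float64(0.0472)) med (array([ 0.6264, -0.1331]), 0.0332, array([ 0.6262, -0.1333]), 126, np.float64(0.0646)) small None
scene large (array([ 0.6273, -0.1316]), 0.048, array([ 0.625 , -0.1319]), 159, np.float64(0.0472)) med (array([ 0.629 , -0.1332]), 0.0331, array([ 0.6281, -0.1336]), 58, np.float64(0.0647)) small (array([ 0.5275, -0.2324]), 0.0252, array([ 0.527 , -0.2335]), 111, np.float64(0.0727))
```

View pics/n1.png

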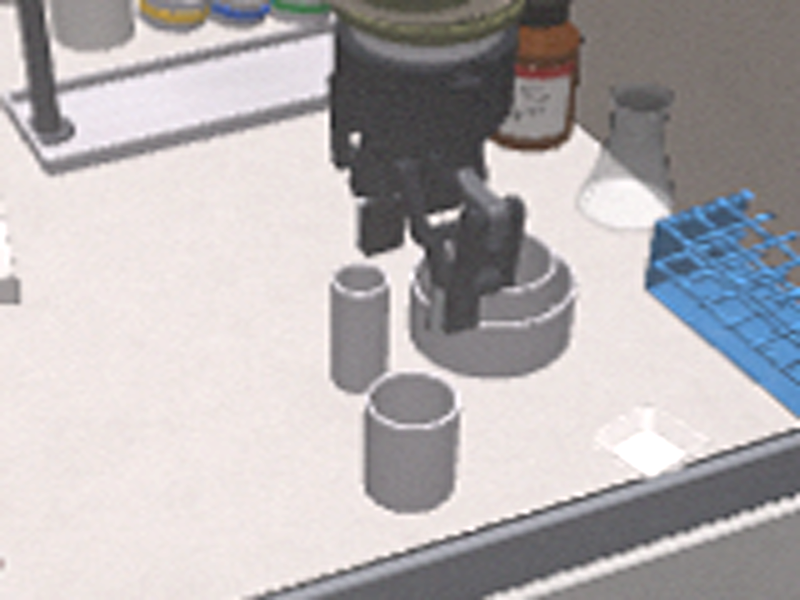

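The medium cup stands inside the large one, rims concentric at about (490,290) in the crop. Now the small cup.

>>> arm_command(turn=[[0, 0, 0], [0, 0, 0], [0, 0, 0], [0, 0, 0], [0, 0, 0], [0, 0, 0], [0, 0, 0], [0, 0, 0], [0, 0, 0], [0, 0, 0], [0, 0, 0]], xyz=[[0.02, -0.01, 0.5], [0, 0, 0.5], [0, 0, 0.5], [0, 0, 0.3], [0, 0, 0.14], [0, 0, 0], [0, 0, 0], [0, 0, 0], [0, 0, 0], [0, 0, 0], [0, 0, 0]], claw=[65, 65, 65, 65, 65, 65, 30, 30, 30, 30, 30], squeeze=40)

```text
time_s: 42.65
position: [0.527, -0.2334, 0.059]
tool_rot: [[0.999, 0.035, 0.002], [0.035, -0.999, -0.001], [0.002, 0.001, -1.0]]
ft_force: [0.8, 1.7, 6.8]
grip_width: 0.0462
gripper_force: 41.6
```

>>> arm_command(turn=[[0, 0, 0], [0, 0, 0], [0, 0, 0], [0, 0, 0], [0, 0, 0], [0, 0, 0], [0, 0, 0], [0, 0, 0]], xyz=[[0, 0, 0], [0, 0, -0.3], [0, 0, -0.5], [0, 0, -0.5], [0, 0, -0.5], [0, 0, -0.4], [0, 0, 0], [0, 0, 0]], claw=[30, 30, 30, 30, 30, 30, 30, 30])

```text
time_s: 43.45
position: [0.5261, -0.2331, 0.1672]
tool_rot: [[0.999, 0.035, -0.0], [0.035, -0.999, 0.0], [-0.0, -0.0, -1.0]]
ft_force: [0.2, -0.6, -0.4]
grip_width: 0.0463
gripper_force: 41.5
```

Run:
```python
from st import *
s=env.observe(); print(np.round(s['position'],4)); to(s,.6270,-.1328,.1655)
H["medium"]=(.066,.066)
for n in("top","scene"):
    im,D=imaging.get_image(n); P=cloud(n,D)
    print(n,"med",cup(P,D,"medium",(.6265,-.1315)))
```

```text
[ 0.5261 -0.2331  0.1672]
tool units [ 2.09 -1.94  0.03]
top med (array([ 0.626 , -0.1337]), 0.0333, array([ 0.626 , -0.1333]), 123, np.float64(0.0653))
scene med (array([ 0.6295, -0.1359]), 0.0336, array([ 0.6281, -0.1333]), 70, np.float64(0.0649))
```

>>> arm_command(turn=[[0, 0, 0], [0, 0, 0], [0, 0, 0], [0, 0, 0], [0, 0, 0], [0, 0, 0], [0, 0, 0], [0, 0, 0]], xyz=[[0.42, -0.39, 0], [0.42, -0.39, 0], [0.42, -0.39, 0], [0.42, -0.39, 0], [0.41, -0.37, 0], [0, 0, 0], [0, 0, 0], [0, 0, 0]], claw=[30, 30, 30, 30, 30, 30, 30, 30])

```text
time_s: 44.35
position: [0.6268, -0.1338, 0.1671]
tool_rot: [[0.999, 0.034, -0.001], [0.034, -0.999, 0.0], [-0.001, -0.0, -1.0]]
ft_force: [-1.4, 0.3, -1.2]
grip_width: 0.0459
gripper_force: 41.5
```

Run:
```python
from st import *
H["medium"]=(.066,.066)
s=env.observe(); to(s,.6270,-.1333,.0715)
im,D=imaging.get_image("scene"); P=cloud("scene",D); print(np.round(s['position'],4),"med",cup(P,D,"medium",(.6265,-.1315)),cup(P,D,"large",(.6265,-.1315),.06))
```

```text
tool units [ 0.01 -0.01  1.91]
[ 0.6268 -0.1338  0.1671] med (array([ 0.6279, -0.1324]), 0.0339, array([ 0.6278, -0.1332]), 114, np.float64(0.0646)) (array([ 0.6271, -0.132 ]), 0.0481, array([ 0.6247, -0.1339]), 274, np.float64(0.0474))
```

>>> arm_command(turn=[[0, 0, 0], [0, 0, 0], [0, 0, 0], [0, 0, 0], [0, 0, 0], [0, 0, 0], [0, 0, 0], [0, 0, 0]], xyz=[[0, 0, 0.4], [0, 0, 0.4], [0, 0, 0.4], [0, 0, 0.3], [0, 0, 0.2], [0, 0, 0.2], [0, 0, 0], [0, 0, 0]], claw=[30, 30, 30, 30, 30, 30, 30, 30])

```text
time_s: 45.2
position: [0.6277, -0.1334, 0.0733]
tool_rot: [[0.999, 0.035, 0.001], [0.035, -0.999, -0.0], [0.001, 0.0, -1.0]]
ft_force: [0.0, -0.2, -0.4]
grip_width: 0.0462
gripper_force: 41.5
```

>>> arm_command(turn=[[0, 0, 0], [0, 0, 0], [0, 0, 0]], xyz=[[0, 0, 0.06], [0, 0, 0], [0, 0, 0]], claw=[30, 30, 30])

```text
time_s: 45.5
position: [0.6276, -0.1332, 0.0701]
tool_rot: [[0.999, 0.035, 0.0], [0.035, -0.999, -0.0], [0.0, 0.0, -1.0]]
ft_force: [-0.5, 0.4, -1.0]
grip_width: 0.0461
gripper_force: 41.5
```

>>> arm_command(turn=[[0, 0, 0], [0, 0, 0], [0, 0, 0], [0, 0, 0], [0, 0, 0], [0, 0, 0], [0, 0, 0], [0, 0, 0]], xyz=[[0, 0, 0], [0, 0, 0], [0, 0, 0], [0, 0, -0.3], [0, 0, -0.5], [0, 0, -0.6], [0, 0, -0.7], [0, 0, 0]], claw=[65, 65, 65, 65, 65, 65, 65, 65])

```text
time_s: 46.3
position: [0.6292, -0.1338, 0.1801]
tool_rot: [[0.999, 0.035, 0.009], [0.035, -0.999, -0.004], [0.009, 0.004, -1.0]]
ft_force: [0.7, 1.1, -0.5]
grip_width: 0.0649
gripper_force: 0.0
```

>>> arm_command(turn=[[0, 0, 0], [0, 0, 0], [0, 0, 0], [0, 0, 0], [0, 0, 0], [0, 0, 0], [0, 0, 0]], xyz=[[-0.36, 0.02, 0], [-0.36, 0.02, 0], [-0.36, 0.02, 0], [-0.36, 0.02, 0], [-0.36, 0.02, 0], [0, 0, 0], [0, 0, 0]], claw=[50, 50, 50, 50, 50, 50, 50])

```text
time_s: 47.0
position: [0.538, -0.1414, 0.1748]
tool_rot: [[0.999, 0.035, 0.0], [0.035, -0.999, 0.0], [0.0, 0.0, -1.0]]
ft_force: [0.4, -0.8, 0.3]
grip_width: 0.0499
gripper_force: 0.0
```

Run:
```python
from st import *
H["medium"]=(.066,.066); H["small"]=(.048,.084)
s=env.observe(); print(np.round(s['position'],4)); to(s,.5390,-.1414,.071)
for n in("top","scene"):
    im,D=imaging.get_image(n); P=cloud(n,D)
    print(n,"large",cup(P,D,"large",(.6265,-.1315),.06),"med",cup(P,D,"medium",(.6265,-.1315)),"small",cup(P,D,"small",(.6265,-.1333)),cup(P,D,"smallest",(.539,-.1414)))
```

```text
[ 0.538  -0.1414  0.1748]
tool units [0.02 0.   2.08]
top large (array([ 0.6214, -0.1077]), 0.0384, array([ 0.6256, -0.1305]), 30, np.float64(0.0471)) med None small None (array([ 0.5366, -0.142 ]), 0.0149, array([ 0.5382, -0.1419]), 8, np.float64(0.0862))
scene large (array([ 0.6273, -0.1324]), 0.0476, array([ 0.6256, -0.1321]), 218, np.float64(0.0476)) med (array([ 0.627 , -0.1348]), 0.0333, array([ 0.6264, -0.1358]), 174, np.float64(0.0655)) small (array([ 0.6281, -0.1334]), 0.0247, array([ 0.6273, -0.1334]), 96, np.float64(0.0827)) (array([ 0.5409, -0.1408]), 0.0169, array([ 0.5399, -0.1415]), 60, np.float64(0.086))
```

The small cup is nested. Now the smallest.

>>> arm_command(turn=[[0, 0, 0], [0, 0, 0], [0, 0, 0], [0, 0, 0], [0, 0, 0], [0, 0, 0], [0, 0, 0], [0, 0, 0], [0, 0, 0], [0, 0, 0], [0, 0, 0], [0, 0, 0]], xyz=[[0.02, 0, 0.5], [0, 0, 0.5], [0, 0, 0.5], [0, 0, 0.4], [0, 0, 0.18], [0, 0, 0], [0, 0, 0], [0, 0, 0], [0, 0, 0], [0, 0, 0], [0, 0, 0], [0, 0, 0]], claw=[50, 50, 50, 50, 50, 50, 15, 15, 15, 15, 15, 15], squeeze=40)

```text
time_s: 48.3
position: [0.5393, -0.1415, 0.0719]
tool_rot: [[0.999, 0.035, 0.002], [0.035, -0.999, -0.001], [0.002, 0.001, -1.0]]
ft_force: [0.2, 1.2, 7.4]
grip_width: 0.0301
gripper_force: 40.1
```

>>> arm_command(turn=[[0, 0, 0], [0, 0, 0], [0, 0, 0], [0, 0, 0], [0, 0, 0], [0, 0, 0], [0, 0, 0], [0, 0, 0]], xyz=[[0, 0, -0.3], [0, 0, -0.5], [0, 0, -0.5], [0, 0, -0.5], [0, 0, -0.4], [0, 0, -0.2], [0, 0, 0], [0, 0, 0]], claw=[15, 15, 15, 15, 15, 15, 15, 15])

```text
time_s: 49.1
position: [0.5383, -0.1411, 0.1899]
tool_rot: [[0.999, 0.035, -0.001], [0.035, -0.999, 0.001], [-0.001, -0.001, -1.0]]
ft_force: [0.9, -0.3, -1.2]
grip_width: 0.0302
gripper_force: 39.9
```

Run:
```python
from st import *
H["medium"]=(.066,.066); H["small"]=(.048,.084)
s=env.observe(); print(np.round(s['position'],4)); to(s,.6272,-.1334,s['position'][2])
for n in("top","scene"):
    im,D=imaging.get_image(n); P=cloud(n,D)
    print(n,"large",cup(P,D,"large",(.6265,-.1315),.06),"small",cup(P,D,"small",(.6265,-.1333)))
```

```text
[ 0.5383 -0.1411  0.1899]
tool units [ 1.78 -0.09 -0.  ]
top large (array([ 0.6272, -0.1072]), 0.0317, array([ 0.6288, -0.1142]), 26, np.float64(0.0472)) small None
scene large (array([ 0.626 , -0.1311]), 0.0481, array([ 0.6257, -0.1315]), 222, np.float64(0.0476)) small (array([ 0.6281, -0.1334]), 0.0248, array([ 0.6275, -0.1332]), 95, np.float64(0.0826))
```

>>> arm_command(turn=[[0, 0, 0], [0, 0, 0], [0, 0, 0], [0, 0, 0], [0, 0, 0], [0, 0, 0], [0, 0, 0], [0, 0, 0]], xyz=[[0.36, -0.02, 0], [0.36, -0.02, 0], [0.36, -0.02, 0], [0.36, -0.02, 0], [0.34, -0.01, 0], [0, 0, 0], [0, 0, 0], [0, 0, 0]], claw=[15, 15, 15, 15, 15, 15, 15, 15])

```text
time_s: 50.0
position: [0.6267, -0.1337, 0.1905]
tool_rot: [[0.999, 0.035, -0.001], [0.035, -0.999, 0.0], [-0.001, -0.0, -1.0]]
ft_force: [0.2, -0.0, -0.6]
grip_width: 0.0304
gripper_force: 39.9
```

Run:
```python
from st import *
H["small"]=(.048,.084)
s=env.observe(); to(s,.6272,-.1334,.0895); print(s['position'])
im,D=imaging.get_image("scene"); P=cloud("scene",D); print(cup(P,D,"large",(.6265,-.1315),.06),cup(P,D,"small",(.6265,-.1333)))
u=proj("scene",[[.627,-.133,.08]])[0].astype(int)
cv2.imwrite("pics/p1.png",cv2.convertScaleAbs(cv2.resize(im[u[1]-40:u[1]+40,u[0]-40:u[0]+40],(480,480),interpolation=cv2.INTER_CUBIC),alpha=1.5))
```

```text
tool units [ 0.01 -0.01  2.02]
[ 0.62674853 -0.13371511  0.19048912]
(array([ 0.626 , -0.1316]), 0.0478, array([ 0.6253, -0.1323]), 217, np.float64(0.0475)) (array([ 0.6269, -0.1336]), 0.0249, array([ 0.6273, -0.1334]), 97, np.float64(0.0824))
```

View pics/p1.png

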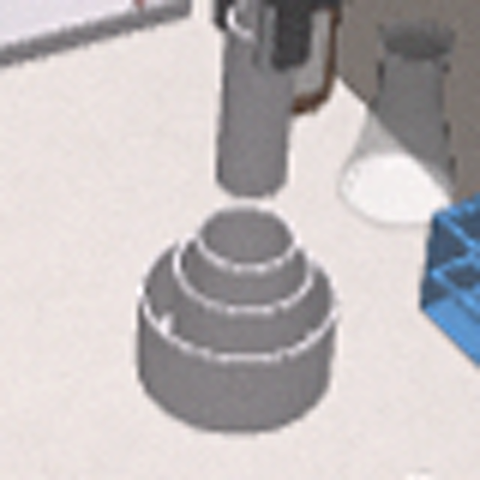

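The smallest cup hangs upright right above the small one at (248,238). Lowering.

>>> arm_command(turn=[[0, 0, 0], [0, 0, 0], [0, 0, 0], [0, 0, 0], [0, 0, 0], [0, 0, 0], [0, 0, 0], [0, 0, 0], [0, 0, 0]], xyz=[[0, 0, 0.3], [0, 0, 0.4], [0, 0, 0.4], [0, 0, 0.4], [0, 0, 0.3], [0, 0, 0.2], [0, 0, 0], [0, 0, 0.04], [0, 0, 0]], claw=[15, 15, 15, 15, 15, 15, 15, 15, 15])

```text
time_s: 50.95
position: [0.6277, -0.1338, 0.0896]
tool_rot: [[0.999, 0.035, 0.001], [0.035, -0.999, -0.0], [0.001, 0.001, -1.0]]
ft_force: [0.5, -0.8, -1.0]
grip_width: 0.0302
gripper_force: 39.9
```

>>> arm_command(turn=[[0, 0, 0], [0, 0, 0]], xyz=[[0, 0, 0], [0, 0, 0]], claw=[15, 15])

```text
time_s: 51.15
position: [0.6277, -0.1337, 0.0894]
tool_rot: [[0.999, 0.035, 0.001], [0.035, -0.999, -0.0], [0.001, 0.0, -1.0]]
ft_force: [-0.6, 0.3, -1.7]
grip_width: 0.0301
gripper_force: 39.9
```

>>> arm_command(turn=[[0, 0, 0], [0, 0, 0], [0, 0, 0], [0, 0, 0], [0, 0, 0], [0, 0, 0], [0, 0, 0], [0, 0, 0], [0, 0, 0]], xyz=[[0, 0, 0.04], [0, 0, 0], [0, 0, 0], [0, 0, 0], [0, 0, 0], [0, 0, -0.3], [0, 0, -0.5], [0, 0, -0.6], [0, 0, -0.7]], claw=[15, 15, 60, 60, 60, 60, 60, 60, 60])

```text
time_s: 52.05
position: [0.6271, -0.1336, 0.1923]
tool_rot: [[0.999, 0.035, -0.002], [0.035, -0.999, 0.001], [-0.002, -0.001, -1.0]]
ft_force: [0.0, 0.5, 0.7]
grip_width: 0.0599
gripper_force: 0.0
```

>>> arm_command(turn=[[0, 0, 0], [0, 0, 0], [0, 0, 0], [0, 0, 0], [0, 0, 0], [0, 0, 0], [0, 0, 0], [0, 0, 0], [0, 0, 0]], xyz=[[0, 0, -0.7], [-0.6, 0, -0.4], [-0.6, 0, -0.4], [-0.6, 0, 0], [-0.6, 0, 0], [-0.6, 0, 0], [-0.6, 0, 0], [0, 0, 0], [0, 0, 0]], claw=[60, 60, 60, 60, 60, 60, 60, 60, 60])

```text
time_s: 52.95
position: [0.4476, -0.1401, 0.2673]
tool_rot: [[0.999, 0.034, 0.001], [0.034, -0.999, -0.0], [0.001, 0.001, -1.0]]
ft_force: [1.0, -0.0, 1.0]
grip_width: 0.0601
gripper_force: 0.0
```

Run:
```python
from st import *
H.update(medium=(.066,.066),small=(.048,.084),smallest=(.032,.102))
s=env.observe(); print(s['position'],s['ft_force'])
for c in("orange","green","blue","yellow"): hung("scene",c)
im,D=imaging.get_image("scene"); P=cloud("scene",D)
for k in H: print(k,cup(P,D,k,(.627,-.1325),H[k][0]/2+.006))
cv2.imwrite("pics/f1.png",cv2.convertScaleAbs(cv2.resize(im[110:260,180:340],(640,600),interpolation=cv2.INTER_CUBIC),alpha=1.5))
```

```text
[ 0.44762853 -0.14009007  0.26727473] [ 0.97901462 -0.00801119  1.0361237 ]
scene orange tab 47 [[0.685, 0.173, 0.15], [0.693, 0.176, 0.163], [0.704, 0.182, 0.174]]
scene orange band 18 [[0.67, 0.171, 0.065], [0.684, 0.176, 0.067], [0.713, 0.189, 0.073]]
scene green tab 29 [[0.649, 0.19, 0.159], [0.655, 0.195, 0.169], [0.669, 0.199, 0.181]]
scene green band 5 [[0.625, 0.163, 0.081], [0.635, 0.166, 0.082], [0.64, 0.175, 0.084]]
scene blue tab 53 [[0.605, 0.172, 0.168], [0.615, 0.175, 0.18], [0.625, 0.18, 0.191]]
large (array([ 0.6263, -0.1316]), 0.0481, array([ 0.6265, -0.1306]), 213, np.float64(0.0473))
medium (array([ 0.6273, -0.1353]), 0.0338, array([ 0.6277, -0.1334]), 141, np.float64(0.0658))
small (array([ 0.6265, -0.135 ]), 0.0241, array([ 0.6265, -0.1348]), 113, np.float64(0.0839))
smallest (array([ 0.6285, -0.1328]), 0.0172, array([ 0.628 , -0.1334]), 55, np.float64(0.1009))
```

View pics/f1.png

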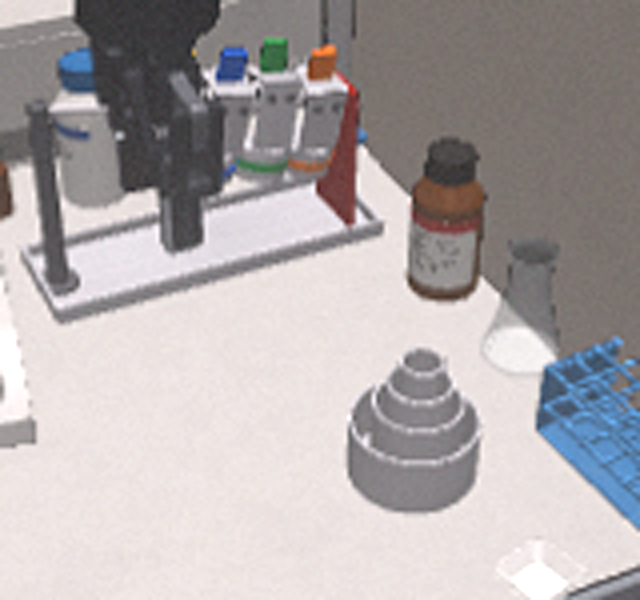

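All four cups are nested with rims at 47, 66, 84 and 101 mm. The carriers are queued at the plate, the bottle and flask are untouched, and the arm is clear. Handing in.

```bash
python3 -c "
from rig import env
print(env.close_job())"
```

```text
the job is handed in; nothing more can be done
None
```

I handed the job in at about 53 s: the last measurements show all four carriers hung and queued against the stop plate (the yellow one was hidden by the gripper in the final picture and last seen queued at about 37 s), the four cups nested in size order, and the bottle and flask left in place; no verdict came back.

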